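# Put the canisters away in the adjustable worktop rack

## Robot

A 6-joint arm with a two-finger parallel gripper is mounted at the origin on the work surface. World frame = base frame: x ahead of the robot, y to its left, z up, the work surface at z = 0. Lengths are in mm, angles in rad, forces in N, time in s.
With the tool pointing down it reaches from about 275 to 825 mm from the base axis. Payload 5.2 kg.
Tool frame: the origin (TCP) lies at the very end of the fingers, on their centre line; the grasp point (between the pads) lies 19 mm behind it; z points along the fingers, y is the line along which they close (so a half turn about z gives the same grasp; the last joint's range is limited). The gripper opens to 93 mm and grips with 3 to 60 N. Pads are 15 mm wide; open, the fingers measure 128 mm over their backs; the gripper's body (75 mm by 188 mm) begins 65 mm behind the grasp point.
Start: joints at [-1.35, 0.259, 1.535, -0, 1.348, -0.203], TCP at [226.196, -501.339, 218.653] pointing down, gripper open.
Joint ranges: [-3.14, 3.14], [-0.91, 2.08], [0.19, 2.58], [-1.22, 4.36], [0.22, 2.71], [-3.12, 3.12]. Speed limits (rad/s): [2.57, 2.57, 3.14, 3.14, 3.14, 3.14].

## Interface

Orientations are given as [roll, pitch, yaw] about the fixed x, y, z axes, in that order (R = Rz(yaw) Ry(pitch) Rx(roll)).
In Python, from cell import * gives the robot as it stands.
- The arm moves only by the shell command python3 -m inch 'ROWS' [FORCE]. ROWS is JSON, a list of rows, each an object of numbers: "tx", "ty", "tz": the shift along the tool's x, y, z in mm; "wx", "wy", "wz": the turn, a rotation vector about the tool's x, y, z in rad; "fingers": the closure in counts, from 0 (fully open) to 255 (shut). A call has 1 to 12 rows; each row is the pose to reach, as a shift and turn from the pose commanded when the call began, along the tool's axes at that moment; what a row does not reach only later rows make up. A row lasts 1/10 s, in which the tool goes at most 50 mm and 8.59 degrees, less where a joint would pass 70% of its speed; a pose out of reach is approached as far as the arm can. A call with a gripper value outside its range is refused whole. The fingers move at their own pace and stop on an object; FORCE is the grip in N (left out, the last holds). Time passes only in rows, so rows that repeat a pose let the fingers close. It gives the time, the measured TCP pose, the force, the opening and the grip force at its end, in the units of the state.
- read_state(): the state, without advancing time (a new reading comes with each control period).
- grab_frame(name): name is "scene" or "side" or "wrist"; returns a dict with "pixels" (480x640x3 uint8, red, green, blue), "intrinsics" (3x3 intrinsics, pixels), "k1" (the pictures are not rectified: a ray, as slopes to the right and down, at radius r is drawn at 1 + k1 r^2 times it, then the intrinsics apply), "cam_to_world" (4x4, takes a point from camera to world coordinates). Camera axes: x right, y down, z forward; pixel columns grow to the right and rows downward; lengths in mm; the calibration is good to about 2 mm. A picture is of the moment at which its call begins. There is no depth.
- close_job(): hands the job in; it is judged then, once.
The state is a dict: "time": time; "joint_positions": joint angles; "dq": joint speeds; "joint_efforts": joint torques, N m; "tcp_pos": TCP position; "eef_rot": TCP orientation; "ft_force": force on the tool from outside, world axes, zero at the start; "torque": the same for the moment, N m; "finger_gap": finger opening in mm; "grasp_force": force on a finger pad.
Only numpy, scipy, OpenCV 4.12 (cv2) and the standard library are available. Lean on these libraries where they do the work, as an engineer would, in place of code of your own. Each camera call takes 0.05 s, during which the arm holds its last target. There are 200 camera calls.

## Task

Put the steel canisters away in the wooden rack: first take the pepper mill that blocks the rack's sliding bar and stand it upright on the condiment tray beside the salt jar, then pull up the bar's spring knob, slide the bar out to its farthest hole and let the pin drop in. Stand every canister upright in a row in the bay between the fence and the bar, then pull the knob again, slide the bar back to its first hole against the canisters and let the pin drop in. Leave the small bowl, the flat tin and the salt jar standing about where they are.

Things in the scene. Friction and masses are not known exactly. Their poses are not given: they have to be found in the camera images.
- rack: Fixed light-wood rack; origin on the worktop under its base, z up, yaw varies. In its frame, mm: base plate x -120..110, y -170..190, top at z 10; fence along y at the robot's side, inner face x -108, top z 50; far lip inner face x 100, top z 40; the row's ends: walls, inner faces y -164 and 125, top z 50 (the one at 125 is only z 22 high beyond x -44).
- row (a point): Middle of the canister row, on the base's top (rack frame x -74, y -20, z 10 mm). The row runs along the rack's y axis between the fence and the sliding steel bar, four canisters at 70 mm pitch. The bay is 68 mm wide with the bar shut, 148 mm open. The bar, along y, is 18 mm thick in x, z 26 to 50, its bay-side face at rack x -40 shut, +40 open; moving shut it pushes canisters along.
- retainer (a joint): Slide of the steel bar along the rack's +x (away from the fence), m: 0 first hole (shut), 0.040 middle hole, 0.080 farthest hole (open); end stops at -0.003 and 0.083. Friction about 1.5 N, no spring. It moves only with the pin pulled clear; 1.5 mm play each way when pinned. Let go between holes, the pin rests on the strip and drops once within about 3 mm of a hole.
- plunger (a joint): Upward pull of the spring knob, m: 0 = pin home in a hole, about 0.012 = pin resting on the strip, above 0.013 = clear to slide, 0.018 = fully pulled. The spring pulls it down with 5 N at 0 and 8 N at 0.018.
- knob (a point): Centre of the black cylindrical plunger knob, 32 mm across and 22 mm high, axis vertical, on a steel block (30 by 30 mm, top 60 mm above the worktop) at the rack's +y end of the bar: rack frame x -31 mm + retainer, y 165, z 89 mm + plunger.
- mill_mid (a point): Centre (half-way up) of the dark wooden pepper mill, upright, 145 mm high, foot 52 mm across, waist 36 mm across from 17 mm below to 12 mm above this point, head 48 mm across from 32 to 52 mm above it. It stands on the rack's far half, in the path of the bar. z is its axis.
- tray: Fixed condiment tray of brown wood, 150 (x) by 170 (y) mm, rim 18 mm high, walls 5 mm, floor 5 mm thick; origin on the worktop under its centre. The salt jar stands near its +y end (about y +50 mm in the tray's frame); the -y half is empty: room for the mill around y -32 mm.
- salt_mid (a point): Centre (half-way up) of the white salt jar on the tray, 44 mm across, 85 mm high.
- bowl_mid (a point): Centre of a small white bowl, 84 mm across, 50 mm high, among the canisters.
- tin_mid (a point): Centre of a flat round tin with a paper band, 74 mm across, 50 mm high, among the canisters.
- can1_mid (a point): Centre (half-way up) of a round steel canister with a flat light-wood lid, 60 mm across, 70 mm high, heavy at the bottom, upright on the worktop. Two to four canisters are present; an absent one reads None from the start.
- can2_mid (a point): Centre (half-way up) of a round steel canister with a flat light-wood lid, 60 mm across, 70 mm high, heavy at the bottom, upright on the worktop. Two to four canisters are present; an absent one reads None from the start.
- can3_mid (a point): Centre (half-way up) of a round steel canister with a flat light-wood lid, 60 mm across, 70 mm high, heavy at the bottom, upright on the worktop. Two to four canisters are present; an absent one reads None from the start.
- can4_mid (a point): Centre (half-way up) of a round steel canister with a flat light-wood lid, 60 mm across, 70 mm high, heavy at the bottom, upright on the worktop. Two to four canisters are present; an absent one reads None from the start.
Not all that is in view belongs to the job. Leave any turquoise look-alike of the part that bears can1_mid alone.

How it is judged:
By the outcome, as a careful person would: the job done as asked, in the order asked, and still so for the second after the job is handed in, with the robot touching nothing.
Of can1, can2, can3, can4 only 2 to 4 are there at a start; the rules pass over those that are not, and their reading is None.
At some moment in a run one of can1, can2, can3, can4 may be knocked a few centimetres aside while the robot is not near it.
It also fails if it takes over 210 s, if anything falls off the work surface, if the arm or the gripper's body presses on something with over 40 N, if the wrist force passes 120 N, or if a joint passes its speed limit or range.

## Working session

There is one attempt and no reset: what is moved stays moved. The work goes in short steps, Python scripts to look and compute and a shell command to move; the robot and the scene stay as the last step left them, time stands still between calls to the robot, and variables do not carry over. Pictures are saved under pics/ and viewed, at most 14 in all, crops included, and the job is handed in when it is done.

```bash
ls; mkdir -p pics; cat > h.py <<'E'
from cell import *
import numpy as np, cv2
def snap(n,f):
    g=grab_frame(n); cv2.imwrite('pics/'+f+'.png',g['pixels'][:,:,::-1]); np.savez('pics/'+f+'.npz',**{k:np.array(v) for k,v in g.items()}); return g
def load(f): return dict(np.load('pics/'+f+'.npz'))
def ray(g,u,v):
    K=np.array(g['intrinsics'],float);d=np.array([float(g['k1']),0,0,0,0])
    # invert x*(1+k1 r^2)
    p=cv2.undistortPoints(np.array([[[u,v]]],float),K,d)[0,0]
    T=np.array(g['cam_to_world']); r=T[:3,:3]@np.array([p[0],p[1],1]); return T[:3,3],r
def plane(g,u,v,z):
    o,r=ray(g,u,v); return (o+r*(z-o[2])/r[2])[:2]
def proj(g,P):
    T=np.array(g['cam_to_world']);K=np.array(g['intrinsics'],float)
    c=T[:3,:3].T@(np.array(P,float)-T[:3,3]);x=c[:2]/c[2];x=x*(1+float(g['k1'])*(x@x));return K[:2,:2]@x+K[:2,2]
E
python3 - <<'E'
from h import *
a=snap('scene','s0');b=snap('side','d0')
for g in(a,b):print(np.round(g['cam_to_world'],3).tolist(),np.round(g['intrinsics'],1).tolist(),g['k1'])
print(read_state())
E
```

```text
pics
[[0.702, 0.513, -0.493, 1039.777], [0.712, -0.514, 0.478, -544.285], [-0.008, -0.687, -0.727, 911.684], [0.0, 0.0, 0.0, 1.0]] [[496.1, 0.0, 325.3], [0.0, 496.1, 235.3], [0.0, 0.0, 1.0]] -0.13419239039816672
[[-0.814, -0.344, 0.468, -220.333], [-0.581, 0.475, -0.661, 971.337], [0.005, -0.81, -0.587, 957.937], [0.0, 0.0, 0.0, 1.0]] [[585.8, 0.0, 327.6], [0.0, 585.8, 242.0], [0.0, 0.0, 1.0]] -0.1319952712893552
{'time': 0.1, 'joint_positions': array([-1.34981913e+00,  2.59244874e-01,  1.53596040e+00, -2.45563742e-05,
        1.34796818e+00, -2.02819653e-01]), 'dq': array([ 0.00016338, -0.0007071 , -0.00202591,  0.00068733,  0.00086159,
       -0.00075607]), 'joint_efforts': array([ 1.54878526e-03, -4.38214302e+01, -2.84643084e+01,  7.20483041e-02,
        3.62914964e-02, -6.16193211e-05]), 'tcp_pos': array([ 226.07000046, -500.86696917,  217.91972696]), 'eef_rot': array([-3.14003944e+00, -2.94972483e-04,  4.23802068e-01]), 'ft_force': array([-0.31177673,  0.38210143, -0.27966673]), 'torque': array([ 0.01381168, -0.02266202,  0.06706957]), 'grasp_force': 0.0, 'finger_gap': 93.12773490283716}
```

View pics/s0.png

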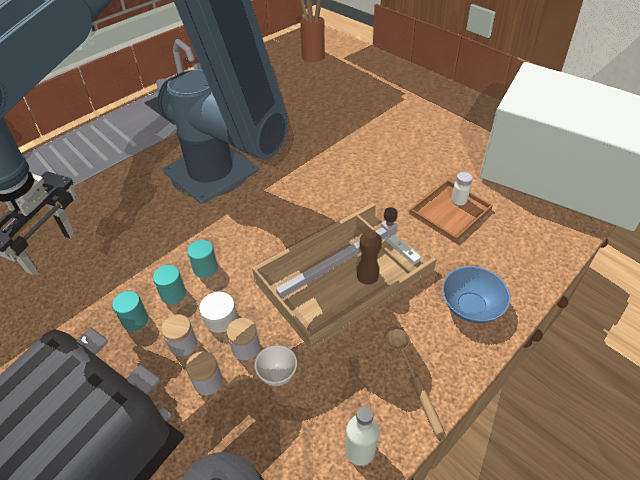

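View pics/d0.png

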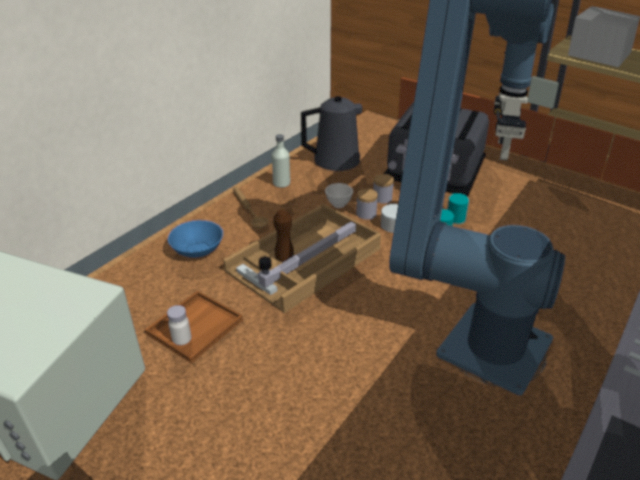

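The scene view shows three wood-lid canisters at about (178,330), (243,335) and (204,370). The three turquoise look-alikes are at (130,310), (169,284) and (202,258). The white tin is at (218,312), the bowl at (276,365), the mill at (369,258), the knob at (390,215) and the salt jar at (462,188) on the tray. The side view agrees: mill (284,232), knob (265,268), salt jar (178,325).

Candidates for "canister": the wood-lid ones listed above against the turquoise ones. By the description I take the wood-lid ones, and a crop will check that.

```bash
python3 - <<'E'
from h import *
a=cv2.imread('pics/s0.png')
c=cv2.resize(a[195:345,245:445],None,fx=4,fy=4,interpolation=cv2.INTER_CUBIC);cv2.imwrite('pics/c1.png',c)
c=cv2.resize(a[235:400,95:305],None,fx=3.6,fy=3.6,interpolation=cv2.INTER_CUBIC);cv2.imwrite('pics/c2.png',c)
E
```

```text
(no output)
```

View pics/c1.png

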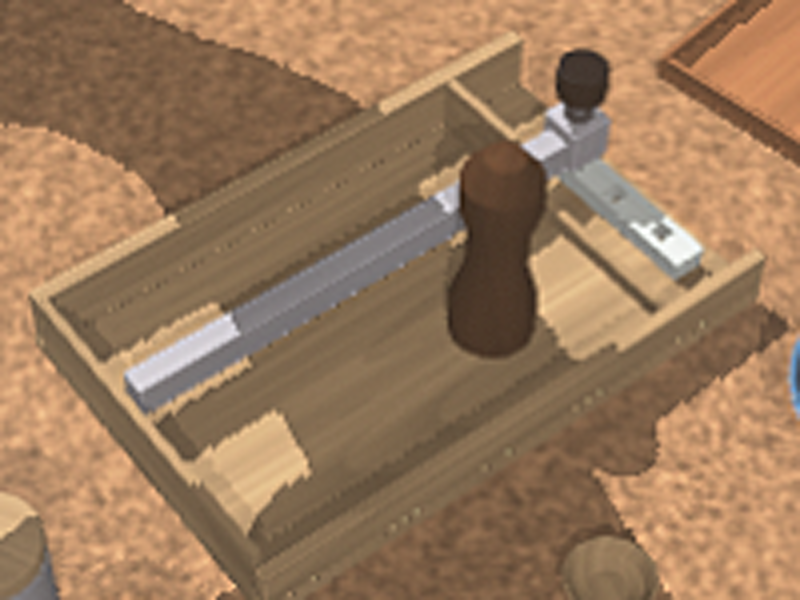

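View pics/c2.png

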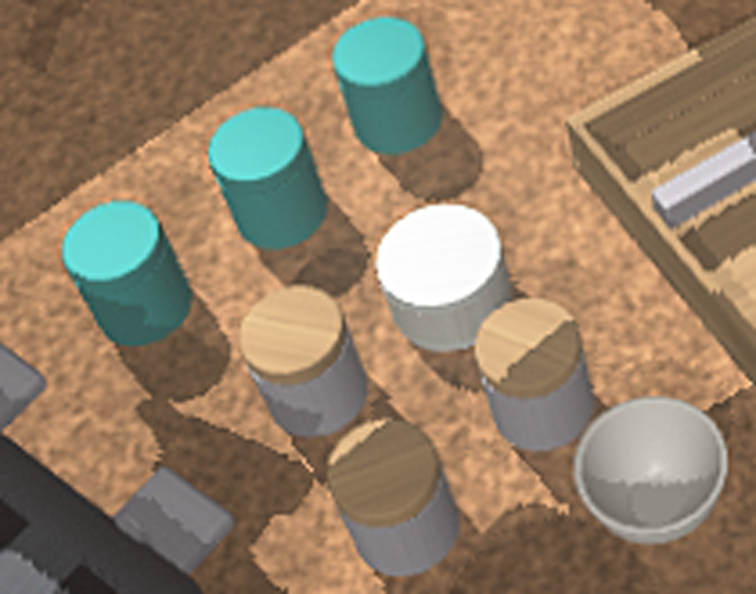

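Crop 1 shows the rack. The fence's outer top corners are near full-image (253.8,269.3) and (375,204.5), the far lip corner is at (435.5,259.5), the knob top is at (390.5,211), and the mill head top is at (371.5,232). Crop 2 confirms the three wood-lid steel canisters, with lid centres at (175.8,327.5), (241.7,331.4) and (201.9,366.1). The tin top is at (216.7,305.8) and the bowl rim at (275.8,363).

```bash
python3 - <<'E'
from h import *
a=load('s0');b=load('d0')
def P(n,u,v,z):
    p=plane(a,u,v,z);print(n,p.round(1),'R',np.hypot(*p).round(0));return p
f1=P('fence -y outer',253.75,269.25,50);f2=P('fence +y outer',375,204.5,50)
l2=P('lip +y',435.5,259.5,40);l1=P('lip -y wall',309.5,338,50)
print('len',np.linalg.norm(f2-f1),np.linalg.norm(l2-f2),np.linalg.norm(l1-f1),'yaw',np.degrees(np.arctan2(*(-(f2-f1)*[1,-1])))  )
d=(f2-f1)/np.linalg.norm(f2-f1);yaw=np.arctan2(-d[0],d[1]);print('yaw',yaw)
k=P('knob',390.5,211,100)
R=np.array([[np.cos(yaw),-np.sin(yaw)],[np.sin(yaw),np.cos(yaw)]])
o=k-R@[-31,165];print('origin from knob',o,'from f1',f1-R@[-120,-170],'from f2',f2-R@[-120,190],'l2',l2-R@[110,190],'l1',l1-R@[110,-170])
for n,u,v,z in[('A',175.8,327.5,70),('B',241.7,331.4,70),('C',201.9,366.1,70),('tin',216.7,305.8,50),('bowl',275.8,363,50),('milltop',371,238,140),('salttop',463,178,85),('saltbase',461,199,5)]:P(n,u,v,z)
# tray
im=a['pixels'].astype(int)
for n,u,v in[('tr',411,212),('tb',459,241),('tl',447,184),('trr',492,208)]:P(n,u,v,18)
# mill both views
for n,g in(('s',a),('d',b)):
    r,gg,bb=[g['pixels'][:,:,i].astype(int) for i in range(3)]
    m=((r<110)&(r>gg+12)&(gg<60)).astype(np.uint8)
    m=cv2.morphologyEx(m,cv2.MORPH_OPEN,np.ones((3,3)))
    nn,_,st,c=cv2.connectedComponentsWithStats(m)
    for i in range(1,nn):
        if st[i,4]>250:print(n,st[i],c[i].round(1))
print('side proj knob',proj(b,[*k,100]))
E
```

```text
fence -y outer [ 415.6 -165.6] R 447.0
fence +y outer [467.5 187.2] R 504.0
lip +y [684.1 155.4] R 701.0
lip -y wall [ 634.5 -199.4] R 665.0
len 356.66593719527344 218.92586727892564 221.54500678298268 yaw -8.367721452991232
yaw -0.14604429024446092
knob [541.5 153.9] R 563.0
origin from knob [548.16263469 -13.88798665] from f1 [559.01950175 -14.92113791] from f2 [558.53430998 -18.21970786] l2 [547.58667227 -16.54958093] l1 [550.41933367 -15.25099343]
A [ 437.  -384.4] R 582.0
B [ 538.  -293.3] R 613.0
C [ 545.9 -396.8] R 675.0
tin [ 438.2 -286. ] R 523.0
bowl [ 629.6 -284.9] R 691.0
milltop [590.4  26.4] R 591.0
salttop [586.  396.4] R 707.0
saltbase [589.  408.8] R 717.0
tr [531.4 259.4] R 591.0
tb [680.5 263.1] R 730.0
tl [532.4 418.7] R 677.0
trr [674.7 425.3] R 798.0
s [357 241  24  43 698] [368.4 264.3]
d [397  79  20  40 510] [405.4  95.9]
d [ 461   94  179  115 9135] [568.1 153.1]
d [326 163  38  21 377] [345.7 174.9]
d [549 186  39  26 423] [567.5 197.7]
d [272 200  24  61 903] [283.8 230.6]
d [316 268  47  35 650] [338.1 284.7]
d [  410   295   203   185 18079] [510.4 412.3]
d [ 62 463  30  17 282] [ 75.2 473.6]
side proj knob [265.4252573  260.48530648]
```

```bash
cat >> h.py <<'E'
def go(x,y,z,yaw):
    s=read_state();from scipy.spatial.transform import Rotation as Q
    R=Q.from_euler('xyz',s['eef_rot']).as_matrix();p=s['tcp_pos']
    d=R.T@(np.array([x,y,z])-p);w=Q.from_matrix(R.T@Q.from_euler('xyz',[np.pi,0,yaw]).as_matrix()).as_rotvec()
    print('t',d.round(1),'w',w.round(3),'d',np.linalg.norm(d).round())
E
python3 - <<'E'
from h import *
a=load('s0');b=load('d0')
print(plane(a,370.7,241,124.5),plane(b,284,216,124.5),plane(b,283.8,230,82.5))
go(520,0,330,1.425)
E
```

```text
[586.820231   30.7829263] [603.12804142   5.64183191] [603.00077698   9.17342168]
t [ 473.9 -335.9 -111.4] w [-1.000e-03 -1.000e-03 -1.001e+00] d 591.0
```

```bash
python3 -m inch '[{"tx":20,"ty":-10,"tz":-40,"wz":-0.08},{"tx":60,"ty":-40,"tz":-60,"wz":-0.18},{"tx":100,"ty":-70,"tz":-80,"wz":-0.28},{"tx":140,"ty":-100,"tz":-100,"wz":-0.4},{"tx":180,"ty":-130,"tz":-111,"wz":-0.5},{"tx":220,"ty":-160,"tz":-111,"wz":-0.6},{"tx":260,"ty":-185,"tz":-111,"wz":-0.7},{"tx":300,"ty":-215,"tz":-111,"wz":-0.8},{"tx":340,"ty":-243,"tz":-111,"wz":-0.9},{"tx":380,"ty":-270,"tz":-111,"wz":-1.0},{"tx":420,"ty":-300,"tz":-111,"wz":-1.0},{"tx":450,"ty":-320,"tz":-111,"wz":-1.0}]'; python3 - <<'E'
from h import *
g=snap('wrist','w1');print(np.round(g['cam_to_world'],3).tolist(),np.round(g['intrinsics'],1).tolist(),g['k1'],read_state()['tcp_pos'],read_state()['eef_rot'])
E
```

```text
[[0.412, -0.879, -0.239, 292.08], [-0.911, -0.398, -0.106, -470.908], [-0.002, 0.261, -0.965, 385.115], [0.0, 0.0, 0.0, 1.0]] [[378.0, 0.0, 315.8], [0.0, 378.0, 242.3], [0.0, 0.0, 1.0]] -0.004529885266167216 [ 226.1270536  -500.92451792  218.03042204] [-3.14026151e+00 -3.07686910e-04  4.23785699e-01]schema error: expected keys tx, ty, tz, wx, wy, wz, fingers
```

View pics/w1.png

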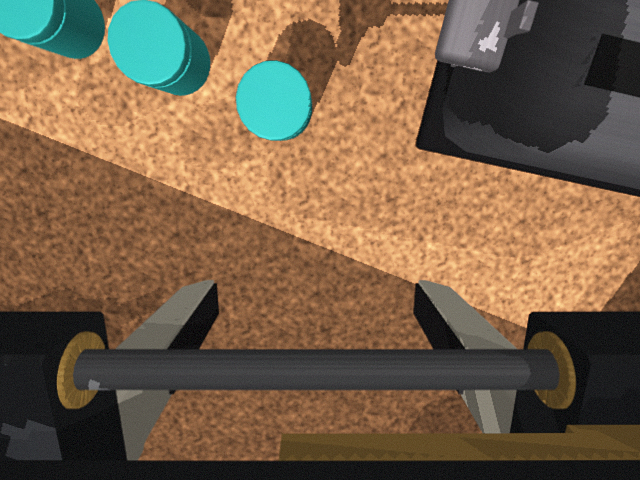

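```bash
python3 -m inch '[{"tx":20,"ty":-10,"tz":-40,"wx":0,"wy":0,"wz":-0.08,"fingers":0},{"tx":60,"ty":-40,"tz":-60,"wx":0,"wy":0,"wz":-0.18,"fingers":0},{"tx":100,"ty":-70,"tz":-80,"wx":0,"wy":0,"wz":-0.28,"fingers":0},{"tx":140,"ty":-100,"tz":-100,"wx":0,"wy":0,"wz":-0.4,"fingers":0},{"tx":180,"ty":-130,"tz":-111,"wx":0,"wy":0,"wz":-0.5,"fingers":0},{"tx":220,"ty":-160,"tz":-111,"wx":0,"wy":0,"wz":-0.6,"fingers":0},{"tx":260,"ty":-185,"tz":-111,"wx":0,"wy":0,"wz":-0.7,"fingers":0},{"tx":300,"ty":-215,"tz":-111,"wx":0,"wy":0,"wz":-0.8,"fingers":0},{"tx":340,"ty":-243,"tz":-111,"wx":0,"wy":0,"wz":-0.9,"fingers":0},{"tx":380,"ty":-270,"tz":-111,"wx":0,"wy":0,"wz":-1.0,"fingers":0},{"tx":415,"ty":-300,"tz":-111,"wx":0,"wy":0,"wz":-1.0,"fingers":0},{"tx":415,"ty":-300,"tz":-111,"wx":0,"wy":0,"wz":-1.0,"fingers":0}]'; python3 - <<'E'
from h import *
g=snap('wrist','w2');print(np.round(g['cam_to_world'],3).tolist(),read_state()['tcp_pos'],read_state()['eef_rot'])
E
```

```text
time: 1.35
tcp_pos: [482.4, -51.9, 329.3]
eef_rot: [-3.141, -0.002, 1.431]
ft_force: [-0.3, -0.9, 0.3]
finger_gap: 92.9
grasp_force: 0.0
[[0.99, -0.134, -0.037, 492.548], [-0.139, -0.957, -0.256, 19.781], [-0.001, 0.259, -0.966, 496.664], [0.0, 0.0, 0.0, 1.0]] [481.76067354 -54.09374446 329.25273603] [-3.14088375e+00 -7.49438760e-04  1.42959798e+00]
```

View pics/w2.png

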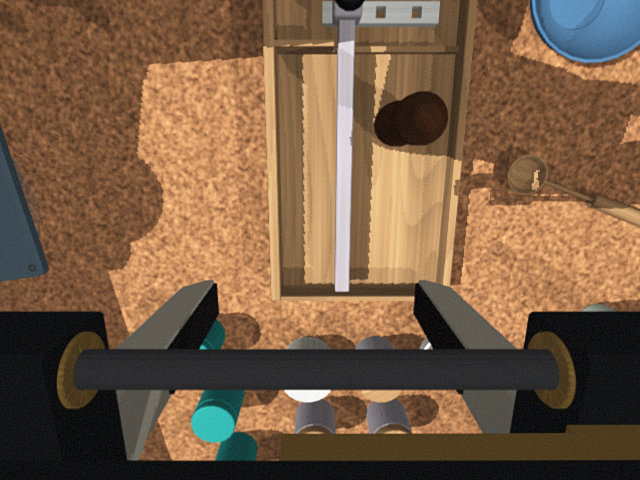

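The wrist view shows the rack square on. The bar runs from (346,20) to (342,290), the mill head is near (423,117) with its foot near (395,123), the knob is at (348,5), and the rack's bottom-left corner is at (273,299).

```bash
python3 - <<'E'
from h import *
g=load('w2');a=load('s0');b=load('d0')
P=lambda n,u,v,z:print(n,plane(g,u,v,z).round(1))
P('fence out bot',273,299,50);P('fence out top',264,20,50)
P('wall corner right',442,296,50)
P('bar L top',339,30,50);P('bar L bot',335,290,50);P('bar R bot',349,290,50);P('bar R top',355,30,50)
P('lip out top',476,5,40);P('wall125 in',370,53,22);P('knobtop',348,2,100)
P('walltop125 L',275,46,50)
im=g['pixels'].astype(int);m=((im.max(2)<75)&(im[:,:,0]>im[:,:,2]+5)).astype(np.uint8)[80:160,365:455]
cs=max(cv2.findContours(m,0,1)[0],key=cv2.contourArea)[:,0]+[365,80];print('mill',cs.min(0),cs.max(0))
hd=cs[cs[:,0]>415];print(cv2.minEnclosingCircle(hd.astype(np.float32)))
(c,r)=cv2.minEnclosingCircle(hd.astype(np.float32))
for z in(124,135,155):P('head',*c,z)
def tri(*v):
    A=0;B=0
    for q,u,w in v:
        o,r=ray(q,u,w);r=r/np.linalg.norm(r);M=np.eye(3)-np.outer(r,r);A=A+M;B=B+M@o
    return np.linalg.solve(A,B)
print('tri ws',tri((g,*c),(a,370.7,239)),'wd',tri((g,*c),(b,284,214)),'sd',tri((a,370.7,239),(b,284,214)))
print('knob sd',tri((a,390.5,211),(b,265,260)),'salt sd',tri((a,462.5,179),(b,177,311)))
E
```

```text
fence out bot [ 411.1 -165.1]
fence out top [455.1 150.3]
wall corner right [ 624.7 -190.9]
bar L top [532.5 129.7]
bar L bot [ 491.  -163.9]
bar R bot [ 508.5 -166.3]
bar R top [549.4 127.4]
lip out top [682.  135.9]
wall125 in [567.3 108.1]
knobtop [539.2 139.6]
walltop125 L [462.4 123.9]
mill [374  91] [447 145]
((422.5, 117.5), 27.285627365112305)
head [594.3  27.2]
head [591.3  27. ]
head [585.9  26.6]
tri ws [590.41683756  26.50972536 136.97693869] wd [586.75439882  26.14632406 148.13439583] sd [592.22026165  20.64887008 142.77095105]
knob sd [542.39076879 153.5165292  100.83241422] salt sd [590.06455178 393.20716216  86.58044967]
```

```bash
python3 - <<'E'
from h import *
go(590,26.5,180,1.431);go(590,26.5,105,1.431)
E
```

```text
t [ 94.9  95.9 149.3] w [-0.001 -0.001 -0.001] d 201.0
t [ 94.9  96.  224.3] w [-0.001 -0.001 -0.001] d 262.0
```

```bash
python3 -m inch '[{"tx":30,"ty":30,"tz":20,"wx":0,"wy":0,"wz":0,"fingers":0},{"tx":60,"ty":60,"tz":40,"wx":0,"wy":0,"wz":0,"fingers":0},{"tx":90,"ty":90,"tz":60,"wx":0,"wy":0,"wz":0,"fingers":0},{"tx":95,"ty":96,"tz":100,"wx":0,"wy":0,"wz":0,"fingers":0},{"tx":95,"ty":96,"tz":135,"wx":0,"wy":0,"wz":0,"fingers":0},{"tx":95,"ty":96,"tz":160,"wx":0,"wy":0,"wz":0,"fingers":0},{"tx":95,"ty":96,"tz":185,"wx":0,"wy":0,"wz":0,"fingers":0},{"tx":95,"ty":96,"tz":205,"wx":0,"wy":0,"wz":0,"fingers":0},{"tx":95,"ty":96,"tz":222,"wx":0,"wy":0,"wz":0,"fingers":0},{"tx":95,"ty":96,"tz":222,"wx":0,"wy":0,"wz":0,"fingers":60},{"tx":95,"ty":96,"tz":222,"wx":0,"wy":0,"wz":0,"fingers":255},{"tx":95,"ty":96,"tz":222,"wx":0,"wy":0,"wz":0,"fingers":255}]' 20; python3 -m inch '[{"tx":0,"ty":0,"tz":0,"wx":0,"wy":0,"wz":0,"fingers":255},{"tx":0,"ty":0,"tz":0,"wx":0,"wy":0,"wz":0,"fingers":255},{"tx":0,"ty":0,"tz":0,"wx":0,"wy":0,"wz":0,"fingers":255}]' 25;
```

```text
time: 2.6
tcp_pos: [590.7, 21.8, 108.9]
eef_rot: [3.14, 0.0, 1.423]
ft_force: [-0.7, -0.8, -0.2]
finger_gap: 73.7
grasp_force: 0.0
time: 2.9
tcp_pos: [590.3, 22.7, 108.3]
eef_rot: [3.141, 0.0, 1.424]
ft_force: [-0.2, -0.6, -0.1]
finger_gap: 49.6
grasp_force: 0.0
```

```bash
python3 -m inch '[{"tx":2,"ty":0,"tz":2,"wx":0,"wy":0,"wz":0,"fingers":255},{"tx":2,"ty":0,"tz":2,"wx":0,"wy":0,"wz":0,"fingers":255},{"tx":2,"ty":0,"tz":2,"wx":0,"wy":0,"wz":0,"fingers":255},{"tx":2,"ty":0,"tz":2,"wx":0,"wy":0,"wz":0,"fingers":255}]' 25; python3 - <<'E'
from h import *
s=read_state()
print(s['tcp_pos'],s['finger_gap'],s['grasp_force'])
# tray pose from corners
c=np.array([[531.4,259.4],[680.5,263.1],[532.4,418.7],[674.7,425.3]]);print(c.mean(0))
a=load('s0')
im=a['pixels'].astype(int);hsv=cv2.cvtColor(a['pixels'],cv2.COLOR_RGB2HSV)
m=((hsv[:,:,0]<14)&(hsv[:,:,1]>130)).astype(np.uint8);m[:170]=0;m[250:]=0;m[:,:405]=0;m[:,500:]=0
m=cv2.morphologyEx(m,cv2.MORPH_CLOSE,np.ones((5,5)))
k=max(cv2.findContours(m,0,1)[0],key=cv2.contourArea);bx=cv2.approxPolyDP(cv2.convexHull(k),4,True)[:,0];print(bx.tolist())
for q in bx:print(plane(a,*q,18).round(1))
E
```

```text
time: 3.3
tcp_pos: [590.8, 23.9, 108.2]
eef_rot: [3.139, 0.002, 1.424]
ft_force: [-4.4, -3.0, 14.0]
finger_gap: 46.9
grasp_force: 25.0
[590.83630086  23.85275773 108.21333925] 46.90653825765187 25.00243296555709
[604.75  341.625]
[[447, 180], [491, 205], [456, 240], [410, 213]]
[522.3 432.8]
[666.5 433.4]
[673.2 260.5]
[531.9 254.6]
```

```bash
python3 -m inch '[{"tx":0,"ty":0,"tz":-10,"wx":0,"wy":0,"wz":0,"fingers":255},{"tx":0,"ty":0,"tz":-40,"wx":0,"wy":0,"wz":0,"fingers":255},{"tx":0,"ty":0,"tz":-75,"wx":0,"wy":0,"wz":0,"fingers":255},{"tx":0,"ty":0,"tz":-110,"wx":0,"wy":0,"wz":0,"fingers":255},{"tx":25,"ty":0,"tz":-115,"wx":0,"wy":0,"wz":0,"fingers":255},{"tx":65,"ty":0,"tz":-115,"wx":0,"wy":0,"wz":0,"fingers":255},{"tx":105,"ty":0,"tz":-115,"wx":0,"wy":0,"wz":0,"fingers":255},{"tx":140,"ty":0,"tz":-115,"wx":0,"wy":0,"wz":0,"fingers":255},{"tx":165,"ty":0,"tz":-115,"wx":0,"wy":0,"wz":0,"fingers":255},{"tx":180,"ty":0,"tz":-115,"wx":0,"wy":0,"wz":0,"fingers":255},{"tx":180,"ty":0,"tz":-115,"wx":0,"wy":0,"wz":0,"fingers":255},{"tx":180,"ty":0,"tz":-115,"wx":0,"wy":0,"wz":0,"fingers":255}]' 25; python3 - <<'E'
from h import *
g=snap('wrist','w3');print(read_state()['tcp_pos'],read_state()['eef_rot'])
E
```

```text
time: 4.5
tcp_pos: [616.4, 202.0, 220.2]
eef_rot: [-3.141, 0.001, 1.424]
ft_force: [0.8, -0.2, -3.8]
finger_gap: 47.4
grasp_force: 25.0
[616.51114889 201.51713709 220.42348426] [-3.14105189e+00  9.92294841e-04  1.42321225e+00]
```

View pics/w3.png

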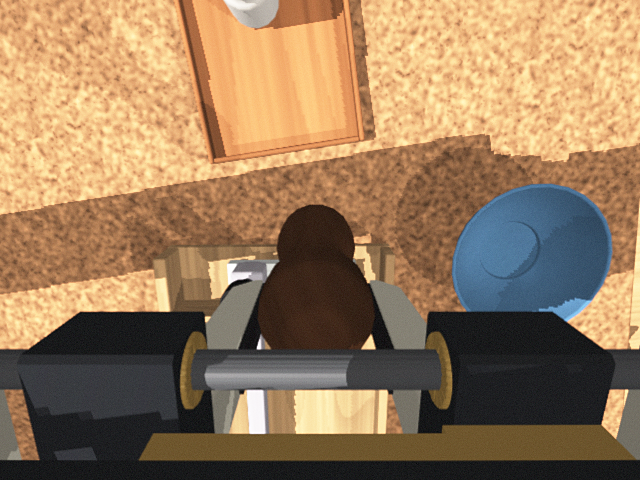

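The tray's near corners are at (211,163) and (362,140), with its left edge running up to (179,0). The salt jar's near bottom is at about (253,25). The mill is held upright.

```bash
python3 - <<'E'
from h import *
g=load('w3')
A=plane(g,211,163,18);B=plane(g,362,140,18);C=plane(g,179,0,18);D=plane(g,348,3,18)
print(A,B,C,D,np.linalg.norm(B-A))
ex=(B-A)/np.linalg.norm(B-A);ey=np.array([-ex[1],ex[0]]);print('yaw',np.arctan2(ex[1],ex[0]),np.arctan2(-(C-A)[0],(C-A)[1]),np.arctan2(-(D-B)[0],(D-B)[1]))
c=(A+B)/2+ey*85;print('centre',c);t=(A+B)/2+ey*(85-32);print('target',t)
for q in(A,B):print((q-t)@ex)
go(*t,103,1.424);go(*t,180,1.424)
E
```

```text
[524.03939554 267.55108108] [669.67036469 267.62494669] [526.56211199 406.96196846] [670.78672494 383.23367368] 145.6309878787769
yaw 0.000507210805670364 -0.018093573566572364 -0.009656066490650343
centre [596.8117672  352.58800295]
target [596.82799795 320.58800707]
-72.81549393938852
72.81549393938835
t [115.  -36.9 117.3] w [-0.001  0.001 -0.001] d 168.0
t [114.9 -37.   40.3] w [-0.001  0.001 -0.001] d 127.0
```

```bash
python3 -m inch '[{"tx":30,"ty":-10,"tz":0,"wx":0,"wy":0,"wz":0,"fingers":255},{"tx":65,"ty":-22,"tz":10,"wx":0,"wy":0,"wz":0,"fingers":255},{"tx":95,"ty":-32,"tz":20,"wx":0,"wy":0,"wz":0,"fingers":255},{"tx":113,"ty":-37,"tz":30,"wx":0,"wy":0,"wz":0,"fingers":255},{"tx":113,"ty":-37,"tz":50,"wx":0,"wy":0,"wz":0,"fingers":255},{"tx":113,"ty":-37,"tz":70,"wx":0,"wy":0,"wz":0,"fingers":255},{"tx":113,"ty":-37,"tz":85,"wx":0,"wy":0,"wz":0,"fingers":255},{"tx":113,"ty":-37,"tz":98,"wx":0,"wy":0,"wz":0,"fingers":255},{"tx":113,"ty":-37,"tz":105,"wx":0,"wy":0,"wz":0,"fingers":255},{"tx":113,"ty":-37,"tz":110,"wx":0,"wy":0,"wz":0,"fingers":255},{"tx":113,"ty":-37,"tz":112,"wx":0,"wy":0,"wz":0,"fingers":255},{"tx":113,"ty":-37,"tz":112,"wx":0,"wy":0,"wz":0,"fingers":255}]' 25;python3 -m inch '[{"tx":0,"ty":0,"tz":1,"wx":0,"wy":0,"wz":0,"fingers":255},{"tx":0,"ty":0,"tz":2,"wx":0,"wy":0,"wz":0,"fingers":255},{"tx":0,"ty":0,"tz":3,"wx":0,"wy":0,"wz":0,"fingers":255},{"tx":0,"ty":0,"tz":3,"wx":0,"wy":0,"wz":0,"fingers":255}]' 25
```

```text
time: 5.75
tcp_pos: [596.9, 319.9, 109.0]
eef_rot: [3.141, -0.0, 1.424]
ft_force: [-0.5, 1.2, -3.3]
finger_gap: 47.3
grasp_force: 25.0
time: 6.15
tcp_pos: [596.5, 320.0, 105.7]
eef_rot: [-3.142, 0.0, 1.424]
ft_force: [-0.3, 0.5, -2.4]
finger_gap: 47.0
grasp_force: 25.0
```

```bash
python3 -m inch '[{"tx":0,"ty":0,"tz":1,"wx":0,"wy":0,"wz":0,"fingers":255},{"tx":0,"ty":0,"tz":2,"wx":0,"wy":0,"wz":0,"fingers":255},{"tx":0,"ty":0,"tz":2.5,"wx":0,"wy":0,"wz":0,"fingers":255},{"tx":0,"ty":0,"tz":2.5,"wx":0,"wy":0,"wz":0,"fingers":255}]' 25
```

```text
time: 6.55
tcp_pos: [596.6, 320.0, 103.2]
eef_rot: [-3.142, -0.0, 1.424]
ft_force: [-0.2, 0.3, -2.6]
finger_gap: 47.4
grasp_force: 25.0
```

```bash
python3 -m inch '[{"tx":0,"ty":0,"tz":1,"wx":0,"wy":0,"wz":0,"fingers":255},{"tx":0,"ty":0,"tz":2,"wx":0,"wy":0,"wz":0,"fingers":255},{"tx":0,"ty":0,"tz":2,"wx":0,"wy":0,"wz":0,"fingers":255}]' 25
```

```text
time: 6.85
tcp_pos: [596.8, 320.2, 103.2]
eef_rot: [3.14, -0.001, 1.424]
ft_force: [-3.8, -1.1, 8.0]
finger_gap: 47.3
grasp_force: 25.0
```

```bash
python3 -m inch '[{"tx":0,"ty":0,"tz":0,"wx":0,"wy":0,"wz":0,"fingers":150},{"tx":0,"ty":0,"tz":0,"wx":0,"wy":0,"wz":0,"fingers":0},{"tx":0,"ty":0,"tz":0,"wx":0,"wy":0,"wz":0,"fingers":0},{"tx":0,"ty":0,"tz":0,"wx":0,"wy":0,"wz":0,"fingers":0},{"tx":0,"ty":0,"tz":-15,"wx":0,"wy":0,"wz":0,"fingers":0},{"tx":0,"ty":0,"tz":-40,"wx":0,"wy":0,"wz":0,"fingers":0},{"tx":0,"ty":0,"tz":-75,"wx":0,"wy":0,"wz":0,"fingers":0},{"tx":-30,"ty":-5,"tz":-85,"wx":0,"wy":0,"wz":0,"fingers":0},{"tx":-70,"ty":-15,"tz":-90,"wx":0,"wy":0,"wz":0,"fingers":0},{"tx":-115,"ty":-25,"tz":-90,"wx":0,"wy":0,"wz":0,"fingers":0},{"tx":-160,"ty":-30,"tz":-90,"wx":0,"wy":0,"wz":0,"fingers":0},{"tx":-172,"ty":-30,"tz":-90,"wx":0,"wy":0,"wz":0,"fingers":0}]' 25; python3 - <<'E'
from h import *
g=snap('wrist','w4');go(542,153.5,68,1.431)
E
```

```text
time: 8.05
tcp_pos: [540.8, 150.9, 192.6]
eef_rot: [3.141, 0.001, 1.421]
ft_force: [0.0, -0.1, 1.1]
finger_gap: 93.3
grasp_force: 0.0
t [ 2.800e+00 -1.000e-01  1.246e+02] w [ 0.001  0.001 -0.01 ] d 125.0
```

View pics/w4.png

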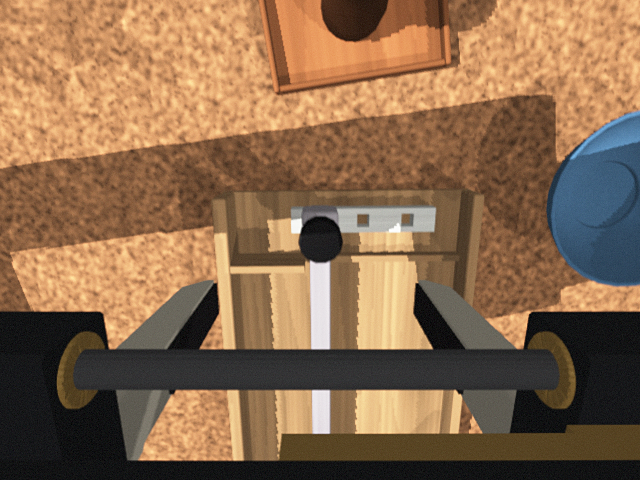

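The knob top is centred at about (321,239), and the mill stands in the tray at (354,10).

```bash
python3 - <<'E'
from h import *
g=load('w4');m=(g['pixels'].max(2)<50).astype(np.uint8)[200:275,290:350]
k=max(cv2.findContours(m,0,1)[0],key=cv2.contourArea);c,r=cv2.minEnclosingCircle(k);c=np.array(c)+[290,200];print(c,r)
print(plane(g,*c,100),plane(g,*c,98))
for n,u,v,z in(('strip L',292,220,60),('fence in top',231,225,50),('lip in',460,225,40)):print(n,plane(g,u,v,z))
E
```

```text
[320.02362251 239.12598419] 22.93136978149414
[544.42723348 155.15860022] [544.37262464 154.63568256]
strip L [523.251675   163.88201352]
fence in top [471.00726192 165.28440435]
lip in [664.53974532 133.99584699]
```

```bash
python3 -m inch '[{"tx":4,"ty":2,"tz":30,"wx":0,"wy":0,"wz":-0.01,"fingers":0},{"tx":4,"ty":2,"tz":60,"wx":0,"wy":0,"wz":-0.01,"fingers":0},{"tx":4,"ty":2,"tz":85,"wx":0,"wy":0,"wz":-0.01,"fingers":0},{"tx":4,"ty":2,"tz":105,"wx":0,"wy":0,"wz":-0.01,"fingers":0},{"tx":4,"ty":2,"tz":118,"wx":0,"wy":0,"wz":-0.01,"fingers":0},{"tx":4,"ty":2,"tz":125,"wx":0,"wy":0,"wz":-0.01,"fingers":0},{"tx":4,"ty":2,"tz":125,"wx":0,"wy":0,"wz":-0.01,"fingers":100},{"tx":4,"ty":2,"tz":125,"wx":0,"wy":0,"wz":-0.01,"fingers":255},{"tx":4,"ty":2,"tz":125,"wx":0,"wy":0,"wz":-0.01,"fingers":255},{"tx":4,"ty":2,"tz":125,"wx":0,"wy":0,"wz":-0.01,"fingers":255},{"tx":4,"ty":2,"tz":125,"wx":0,"wy":0,"wz":-0.01,"fingers":255},{"tx":4,"ty":2,"tz":125,"wx":0,"wy":0,"wz":-0.01,"fingers":255}]' 40;python3 -m inch '[{"tx":0,"ty":0,"tz":0,"wx":0,"wy":0,"wz":0,"fingers":255},{"tx":0,"ty":0,"tz":0,"wx":0,"wy":0,"wz":0,"fingers":255},{"tx":0,"ty":0,"tz":0,"wx":0,"wy":0,"wz":0,"fingers":255}]' 40
```

```text
time: 9.3
tcp_pos: [544.5, 157.8, 66.5]
eef_rot: [3.141, -0.0, 1.434]
ft_force: [-0.4, 0.1, 0.1]
finger_gap: 49.5
grasp_force: 0.0
time: 9.6
tcp_pos: [544.4, 157.8, 66.2]
eef_rot: [3.141, -0.0, 1.434]
ft_force: [-0.0, -1.1, 0.5]
finger_gap: 31.4
grasp_force: 40.0
```

Gripped (31.4 mm). Lift about 17 mm.

```bash
python3 -m inch '[{"tx":0,"ty":0,"tz":-5,"wx":0,"wy":0,"wz":0,"fingers":255},{"tx":0,"ty":0,"tz":-10,"wx":0,"wy":0,"wz":0,"fingers":255},{"tx":0,"ty":0,"tz":-14,"wx":0,"wy":0,"wz":0,"fingers":255},{"tx":0,"ty":0,"tz":-16,"wx":0,"wy":0,"wz":0,"fingers":255},{"tx":0,"ty":0,"tz":-16.5,"wx":0,"wy":0,"wz":0,"fingers":255},{"tx":0,"ty":0,"tz":-16.5,"wx":0,"wy":0,"wz":0,"fingers":255}]' 40
```

```text
time: 10.2
tcp_pos: [543.7, 157.9, 82.3]
eef_rot: [-3.14, 0.0, 1.434]
ft_force: [-0.2, 1.3, -9.3]
finger_gap: 31.2
grasp_force: 40.0
```

```bash
python3 -m inch '[{"tx":0,"ty":5,"tz":0,"wx":0,"wy":0,"wz":0,"fingers":255},{"tx":0,"ty":14,"tz":0,"wx":0,"wy":0,"wz":0,"fingers":255},{"tx":0,"ty":24,"tz":0,"wx":0,"wy":0,"wz":0,"fingers":255},{"tx":0,"ty":34,"tz":0,"wx":0,"wy":0,"wz":0,"fingers":255},{"tx":0,"ty":44,"tz":0,"wx":0,"wy":0,"wz":0,"fingers":255},{"tx":0,"ty":54,"tz":0,"wx":0,"wy":0,"wz":0,"fingers":255},{"tx":0,"ty":63,"tz":0,"wx":0,"wy":0,"wz":0,"fingers":255},{"tx":0,"ty":71,"tz":0,"wx":0,"wy":0,"wz":0,"fingers":255},{"tx":0,"ty":77,"tz":0,"wx":0,"wy":0,"wz":0,"fingers":255},{"tx":0,"ty":80,"tz":0,"wx":0,"wy":0,"wz":0,"fingers":255},{"tx":0,"ty":80,"tz":0,"wx":0,"wy":0,"wz":0,"fingers":255},{"tx":0,"ty":80,"tz":0,"wx":0,"wy":0,"wz":0,"fingers":255}]' 40
```

```text
time: 11.4
tcp_pos: [624.4, 146.7, 83.0]
eef_rot: [3.14, 0.0, 1.434]
ft_force: [0.7, -1.5, -7.7]
finger_gap: 31.4
grasp_force: 40.0
```

```bash
python3 -m inch '[{"tx":0,"ty":-1,"tz":4,"wx":0,"wy":0,"wz":0,"fingers":255},{"tx":0,"ty":-1,"tz":9,"wx":0,"wy":0,"wz":0,"fingers":255},{"tx":0,"ty":-1,"tz":13,"wx":0,"wy":0,"wz":0,"fingers":255},{"tx":0,"ty":-1,"tz":16,"wx":0,"wy":0,"wz":0,"fingers":255},{"tx":0,"ty":-1,"tz":16,"wx":0,"wy":0,"wz":0,"fingers":255},{"tx":0,"ty":-1,"tz":16,"wx":0,"wy":0,"wz":0,"fingers":255}]' 40
```

```text
time: 12.0
tcp_pos: [622.6, 146.9, 66.7]
eef_rot: [3.141, 0.0, 1.434]
ft_force: [1.3, -3.2, -5.3]
finger_gap: 30.9
grasp_force: 40.0
```

```bash
python3 -m inch '[{"tx":0,"ty":0,"tz":0,"wx":0,"wy":0,"wz":0,"fingers":100},{"tx":0,"ty":0,"tz":0,"wx":0,"wy":0,"wz":0,"fingers":0},{"tx":0,"ty":0,"tz":0,"wx":0,"wy":0,"wz":0,"fingers":0},{"tx":0,"ty":0,"tz":0,"wx":0,"wy":0,"wz":0,"fingers":0},{"tx":0,"ty":0,"tz":-20,"wx":0,"wy":0,"wz":0,"fingers":0},{"tx":0,"ty":0,"tz":-55,"wx":0,"wy":0,"wz":0,"fingers":0},{"tx":0,"ty":0,"tz":-90,"wx":0,"wy":0,"wz":0,"fingers":0},{"tx":0,"ty":0,"tz":-126,"wx":0,"wy":0,"wz":0,"fingers":0},{"tx":0,"ty":0,"tz":-126,"wx":0,"wy":0,"wz":0,"fingers":0},{"tx":0,"ty":0,"tz":-126,"wx":0,"wy":0,"wz":0,"fingers":0}]' 40
python3 - <<'E'
from h import *
g=snap('wrist','w5');m=(g['pixels'].max(2)<50).astype(np.uint8)[180:290,260:380]
k=max(cv2.findContours(m,0,1)[0],key=cv2.contourArea);c,r=cv2.minEnclosingCircle(k);c=np.array(c)+[260,180];print(c,r,plane(g,*c,100),plane(g,*c,112))
go(490,-455,330,1.431)
E
```

```text
time: 13.0
tcp_pos: [623.1, 147.3, 194.0]
eef_rot: [3.139, -0.001, 1.434]
ft_force: [-0.8, 0.1, -0.1]
finger_gap: 92.8
grasp_force: 0.0
[314.37806702 248.05740356] 22.76268196105957 [621.88318845 145.33891673] [622.37308724 148.73657538]
t [-614.5  -48.8 -137.7] w [-0.    -0.     0.003] d 632.0
```

```bash
python3 -m inch '[{"tx":-30,"ty":-5,"tz":-35,"wx":0,"wy":0,"wz":0,"fingers":0},{"tx":-70,"ty":-10,"tz":-60,"wx":0,"wy":0,"wz":0,"fingers":0},{"tx":-115,"ty":-15,"tz":-80,"wx":0,"wy":0,"wz":0,"fingers":0},{"tx":-160,"ty":-20,"tz":-100,"wx":0,"wy":0,"wz":0,"fingers":0},{"tx":-208,"ty":-25,"tz":-110,"wx":0,"wy":0,"wz":0,"fingers":0},{"tx":-256,"ty":-30,"tz":-120,"wx":0,"wy":0,"wz":0,"fingers":0},{"tx":-304,"ty":-35,"tz":-130,"wx":0,"wy":0,"wz":0,"fingers":0},{"tx":-352,"ty":-40,"tz":-137,"wx":0,"wy":0,"wz":0,"fingers":0},{"tx":-400,"ty":-44,"tz":-137,"wx":0,"wy":0,"wz":0,"fingers":0},{"tx":-448,"ty":-48,"tz":-137,"wx":0,"wy":0,"wz":0,"fingers":0},{"tx":-496,"ty":-48,"tz":-137,"wx":0,"wy":0,"wz":0,"fingers":0},{"tx":-540,"ty":-48,"tz":-137,"wx":0,"wy":0,"wz":0,"fingers":0}]'; python3 -m inch '[{"tx":-40,"ty":0,"tz":0,"wx":0,"wy":0,"wz":0,"fingers":0},{"tx":-70,"ty":0,"tz":0,"wx":0,"wy":0,"wz":0,"fingers":0},{"tx":-70,"ty":0,"tz":0,"wx":0,"wy":0,"wz":0,"fingers":0},{"tx":-70,"ty":0,"tz":0,"wx":0,"wy":0,"wz":0,"fingers":0}]'; python3 - <<'E'
from h import *
g=snap('wrist','w6')
E
```

```text
time: 14.25
tcp_pos: [500.1, -383.1, 327.4]
eef_rot: [-3.139, -0.002, 1.433]
ft_force: [1.1, -0.7, -0.3]
finger_gap: 93.0
grasp_force: 0.0
time: 14.65
tcp_pos: [491.1, -450.7, 327.1]
eef_rot: [-3.139, -0.003, 1.432]
ft_force: [-0.8, 0.7, -0.2]
finger_gap: 93.0
grasp_force: 0.0
```

View pics/w6.png

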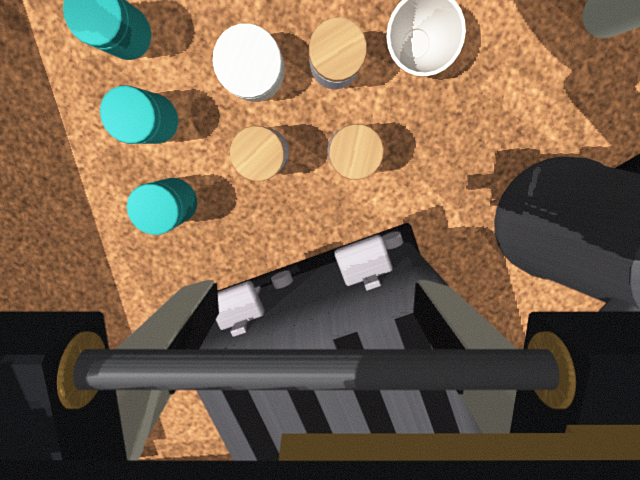

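The wrist view shows three wood lids at (258,153), (356,152) and (338,49), the tin at (248,61), and the bowl at (426,33). A toaster stands below them and the kettle is on the right.

```bash
cat >> h.py <<'E'
RO=np.array([551.7,-14]);RY=-0.14
def rk(x,y): c,s=np.cos(RY),np.sin(RY);return RO+[c*x-s*y,s*x+c*y]
def torack(p): c,s=np.cos(RY),np.sin(RY);d=np.array(p)-RO;return np.array([c*d[0]+s*d[1],-s*d[0]+c*d[1]])
def lids(g,z=70,rows=300):
    h=cv2.cvtColor(g['pixels'],cv2.COLOR_RGB2HSV);q=g['pixels'].astype(int)
    m=cv2.inRange(h,(13,85,110),(24,165,255));m[rows:]=0
    m=cv2.morphologyEx(m,cv2.MORPH_OPEN,np.ones((7,7)));m=cv2.morphologyEx(m,cv2.MORPH_CLOSE,np.ones((9,9)))
    out=[]
    for k in cv2.findContours(m,0,1)[0]:
        c,r=cv2.minEnclosingCircle(k)
        if r>18:out.append((np.round(c,1),round(r,1),(cv2.contourArea(k)/(np.pi*r*r)).__round__(2),plane(g,*c,z).round(1)))
    return out
E
python3 - <<'E'
from h import *
g=load('w6')
for l in lids(g):print(*l)
for u,v,z in((258,153,70),(356,152,70),(338,49,70),(248,61,50),(426,33,50)):print(u,v,plane(g,u,v,z).round(1))
q=plane(g,356,152,70);go(*q,150,1.431)
for y in(-90,-20,50):print('slot',y,rk(-45,y).round(1))
E
```

```text
[545. 283.] 37.6 0.28 [ 749.2 -578.5]
[317.  77.] 298.1 0.32 [ 510.2 -314.8]
258 153 [ 435.7 -382.4]
356 152 [ 542.1 -396. ]
338 49 [ 535.2 -291.4]
248 61 [ 439.  -285.6]
426 33 [ 631.1 -284.7]
t [ 59.7  43.  178. ] w [-0.002 -0.003  0.003] d 193.0
slot -90 [494.6 -96.8]
slot -20 [504.3 -27.5]
slot 50 [514.1  41.8]
```

```bash
python3 - <<'E'
from h import *
g=load('w6')
for z in(60,120,180):print(z,'toaster corner',plane(g,408,225,z),'lever',plane(g,363,238,z),'kettle',plane(g,496,205,z))
go(542.3,-396.2,100,1.431)
E
```

```text
60 toaster corner [ 594.30275755 -487.76485164] lever [ 540.28474249 -496.23463121] kettle [ 697.07068282 -477.99714736]
120 toaster corner [ 581.49459163 -472.77987731] lever [ 534.93542164 -480.08014383] kettle [ 670.07225036 -464.36090442]
180 toaster corner [ 568.68642572 -457.79490298] lever [ 529.58610078 -463.92565645] kettle [ 643.07381791 -450.72466149]
t [ 59.5  43.3 228. ] w [-0.002 -0.003  0.003] d 240.0
```

```bash
python3 -m inch '[{"tx":30,"ty":20,"tz":30,"wx":0,"wy":0,"wz":0,"fingers":45},{"tx":58,"ty":42,"tz":65,"wx":0,"wy":0,"wz":0,"fingers":45},{"tx":59,"ty":43,"tz":110,"wx":0,"wy":0,"wz":0,"fingers":45},{"tx":59,"ty":43,"tz":150,"wx":0,"wy":0,"wz":0,"fingers":45},{"tx":59,"ty":43,"tz":190,"wx":0,"wy":0,"wz":0,"fingers":45},{"tx":59,"ty":43,"tz":215,"wx":0,"wy":0,"wz":0,"fingers":45},{"tx":59,"ty":43,"tz":230,"wx":0,"wy":0,"wz":0,"fingers":45},{"tx":59,"ty":43,"tz":230,"wx":0,"wy":0,"wz":0,"fingers":45}]'
```

```text
time: 15.5
tcp_pos: [541.8, -395.8, 97.6]
eef_rot: [-3.138, -0.003, 1.435]
ft_force: [0.2, -0.5, -0.3]
finger_gap: 76.5
grasp_force: 0.0
```

```bash
python3 -m inch '[{"tx":0,"ty":0,"tz":20,"wx":0,"wy":0,"wz":0,"fingers":45},{"tx":0,"ty":0,"tz":40,"wx":0,"wy":0,"wz":0,"fingers":45},{"tx":0,"ty":0,"tz":57,"wx":0,"wy":0,"wz":0,"fingers":45},{"tx":0,"ty":0,"tz":66,"wx":0,"wy":0,"wz":0,"fingers":45},{"tx":0,"ty":0,"tz":66,"wx":0,"wy":0,"wz":0,"fingers":100},{"tx":0,"ty":0,"tz":66,"wx":0,"wy":0,"wz":0,"fingers":255},{"tx":0,"ty":0,"tz":66,"wx":0,"wy":0,"wz":0,"fingers":255},{"tx":0,"ty":0,"tz":66,"wx":0,"wy":0,"wz":0,"fingers":255},{"tx":0,"ty":0,"tz":66,"wx":0,"wy":0,"wz":0,"fingers":255}]' 30; python3 -m inch '[{"tx":0,"ty":0,"tz":0,"wx":0,"wy":0,"wz":0,"fingers":255},{"tx":0,"ty":0,"tz":-25,"wx":0,"wy":0,"wz":0,"fingers":255},{"tx":0,"ty":0,"tz":-60,"wx":0,"wy":0,"wz":0,"fingers":255},{"tx":0,"ty":0,"tz":-100,"wx":0,"wy":0,"wz":0,"fingers":255},{"tx":0,"ty":0,"tz":-125,"wx":0,"wy":0,"wz":0,"fingers":255},{"tx":0,"ty":0,"tz":-125,"wx":0,"wy":0,"wz":0,"fingers":255}]' 30
python3 - <<'E'
from h import *
for y in(50,-20):
  p=rk(-45,y);print(y,p);go(*p,110,1.431)
E
```

```text
time: 16.4
tcp_pos: [543.0, -398.8, 35.3]
eef_rot: [3.14, 0.001, 1.434]
ft_force: [-1.0, 0.4, 6.0]
finger_gap: 59.6
grasp_force: 30.0
time: 17.0
tcp_pos: [544.2, -399.9, 163.3]
eef_rot: [3.135, 0.005, 1.434]
ft_force: [-0.5, -1.1, -3.5]
finger_gap: 59.4
grasp_force: 30.0
50 [514.1174359   41.79023997]
t [433.7 -90.5  50.5] w [0.007 0.005 0.003] d 446.0
-20 [504.34941788 -27.52487977]
t [363.7 -90.7  50.8] w [0.007 0.005 0.003] d 378.0
```

```bash
python3 -m inch '[{"tx":30,"ty":-5,"tz":0,"wx":0,"wy":0,"wz":0,"fingers":255},{"tx":70,"ty":-15,"tz":0,"wx":0,"wy":0,"wz":0,"fingers":255},{"tx":115,"ty":-25,"tz":0,"wx":0,"wy":0,"wz":0,"fingers":255},{"tx":162,"ty":-35,"tz":0,"wx":0,"wy":0,"wz":0,"fingers":255},{"tx":210,"ty":-45,"tz":0,"wx":0,"wy":0,"wz":0,"fingers":255},{"tx":258,"ty":-55,"tz":0,"wx":0,"wy":0,"wz":0,"fingers":255},{"tx":306,"ty":-65,"tz":0,"wx":0,"wy":0,"wz":0,"fingers":255},{"tx":352,"ty":-75,"tz":0,"wx":0,"wy":0,"wz":0,"fingers":255},{"tx":395,"ty":-85,"tz":10,"wx":0,"wy":0,"wz":0,"fingers":255},{"tx":425,"ty":-90,"tz":30,"wx":0,"wy":0,"wz":0,"fingers":255},{"tx":433,"ty":-90,"tz":50,"wx":0,"wy":0,"wz":0,"fingers":255},{"tx":433,"ty":-90,"tz":60,"wx":0,"wy":0,"wz":0,"fingers":255}]'; python3 -m inch '[{"tx":0,"ty":0,"tz":10,"wx":0,"wy":0,"wz":0,"fingers":255},{"tx":0,"ty":0,"tz":25,"wx":0,"wy":0,"wz":0,"fingers":255},{"tx":0,"ty":0,"tz":38,"wx":0,"wy":0,"wz":0,"fingers":255},{"tx":0,"ty":0,"tz":48,"wx":0,"wy":0,"wz":0,"fingers":255},{"tx":0,"ty":0,"tz":52,"wx":0,"wy":0,"wz":0,"fingers":255},{"tx":0,"ty":0,"tz":54,"wx":0,"wy":0,"wz":0,"fingers":255},{"tx":0,"ty":0,"tz":54,"wx":0,"wy":0,"wz":0,"fingers":255},{"tx":0,"ty":0,"tz":54,"wx":0,"wy":0,"wz":0,"fingers":255}]'
```

```text
time: 18.2
tcp_pos: [509.7, 45.1, 95.4]
eef_rot: [-3.136, -0.0, 1.437]
ft_force: [-0.8, 0.0, -2.6]
finger_gap: 59.6
grasp_force: 30.0
time: 19.0
tcp_pos: [512.7, 42.6, 45.2]
eef_rot: [3.141, 0.0, 1.433]
ft_force: [-2.4, -1.7, 1.6]
finger_gap: 59.7
grasp_force: 30.0
```

```bash
python3 -m inch '[{"tx":0,"ty":0,"tz":0,"wx":0,"wy":0,"wz":0,"fingers":150},{"tx":0,"ty":0,"tz":0,"wx":0,"wy":0,"wz":0,"fingers":45},{"tx":0,"ty":0,"tz":0,"wx":0,"wy":0,"wz":0,"fingers":45},{"tx":0,"ty":0,"tz":0,"wx":0,"wy":0,"wz":0,"fingers":45},{"tx":0,"ty":0,"tz":-20,"wx":0,"wy":0,"wz":0,"fingers":45},{"tx":0,"ty":0,"tz":-55,"wx":0,"wy":0,"wz":0,"fingers":45},{"tx":0,"ty":0,"tz":-95,"wx":0,"wy":0,"wz":0,"fingers":45},{"tx":-30,"ty":0,"tz":-120,"wx":0,"wy":0,"wz":0,"fingers":45},{"tx":-70,"ty":10,"tz":-140,"wx":0,"wy":0,"wz":0,"fingers":45},{"tx":-110,"ty":20,"tz":-150,"wx":0,"wy":0,"wz":0,"fingers":45},{"tx":-150,"ty":30,"tz":-150,"wx":0,"wy":0,"wz":0,"fingers":45},{"tx":-150,"ty":30,"tz":-150,"wx":0,"wy":0,"wz":0,"fingers":45}]';python3 - <<'E'
from h import *
g=snap('scene','s1');a=load('s0')
for u,v in((176,328),(242,331),(202,366)):print(np.abs(g['pixels'][v-16:v+16,u-18:u+18].astype(int)-a['pixels'][v-16:v+16,u-18:u+18]).mean())
i=g['pixels'][:,:,::-1];cv2.imwrite('pics/s1c.png',cv2.resize(i[190:410,90:450],None,fx=2.2,fy=2.2,interpolation=cv2.INTER_CUBIC))
go(537,-292.5,100,0.5)
E
```

```text
time: 20.2
tcp_pos: [522.6, -114.3, 195.1]
eef_rot: [3.139, 0.002, 1.429]
ft_force: [-0.6, 0.9, 0.2]
finger_gap: 76.2
grasp_force: 0.0
0.9259259259259259
13.51707175925926
28.188078703703702
t [-176.9   40.4   94.6] w [ 0.   -0.    0.93] d 205.0
```

View pics/s1c.png

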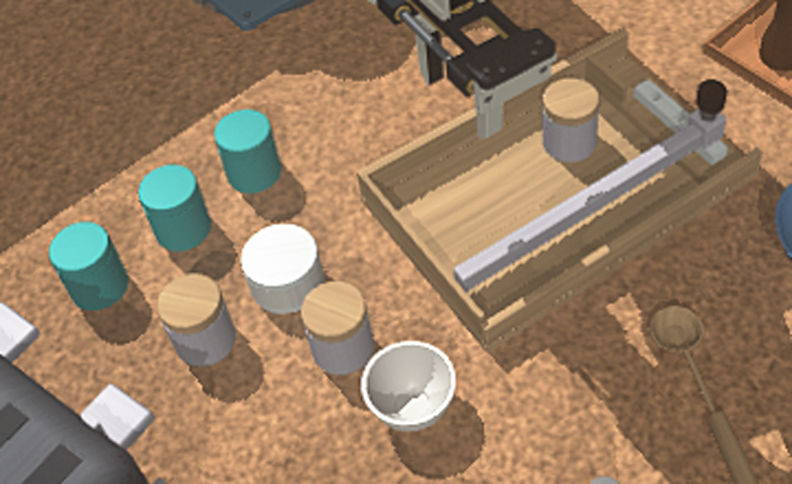

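The crop shows the first canister upright in the bay and the bar open. The other two canisters, at full-image (177,327) and (242,331), haven't moved.

```bash
python3 -m inch '[{"tx":-30,"ty":8,"tz":0,"wx":0,"wy":0,"wz":0.12,"fingers":45},{"tx":-70,"ty":18,"tz":0,"wx":0,"wy":0,"wz":0.25,"fingers":45},{"tx":-110,"ty":26,"tz":10,"wx":0,"wy":0,"wz":0.38,"fingers":45},{"tx":-150,"ty":35,"tz":25,"wx":0,"wy":0,"wz":0.51,"fingers":45},{"tx":-172,"ty":39,"tz":40,"wx":0,"wy":0,"wz":0.65,"fingers":45},{"tx":-177,"ty":40,"tz":60,"wx":0,"wy":0,"wz":0.79,"fingers":45},{"tx":-177,"ty":40,"tz":80,"wx":0,"wy":0,"wz":0.93,"fingers":45},{"tx":-177,"ty":40,"tz":95,"wx":0,"wy":0,"wz":0.93,"fingers":45},{"tx":-177,"ty":40,"tz":95,"wx":0,"wy":0,"wz":0.93,"fingers":45},{"tx":-177,"ty":40,"tz":95,"wx":0,"wy":0,"wz":0.93,"fingers":45}]'
```

```text
time: 21.25
tcp_pos: [537.3, -289.1, 99.6]
eef_rot: [-3.141, 0.0, 0.505]
ft_force: [0.5, 0.4, -0.5]
finger_gap: 76.6
grasp_force: 0.0
```

```bash
python3 -m inch '[{"tx":-1.5,"ty":2.5,"tz":20,"wx":0,"wy":0,"wz":0,"fingers":45},{"tx":-1.5,"ty":2.5,"tz":40,"wx":0,"wy":0,"wz":0,"fingers":45},{"tx":-1.5,"ty":2.5,"tz":55,"wx":0,"wy":0,"wz":0,"fingers":45},{"tx":-1.5,"ty":2.5,"tz":65,"wx":0,"wy":0,"wz":0,"fingers":45},{"tx":-1.5,"ty":2.5,"tz":65,"wx":0,"wy":0,"wz":0,"fingers":100},{"tx":-1.5,"ty":2.5,"tz":65,"wx":0,"wy":0,"wz":0,"fingers":255},{"tx":-1.5,"ty":2.5,"tz":65,"wx":0,"wy":0,"wz":0,"fingers":255},{"tx":-1.5,"ty":2.5,"tz":65,"wx":0,"wy":0,"wz":0,"fingers":255},{"tx":-1.5,"ty":2.5,"tz":65,"wx":0,"wy":0,"wz":0,"fingers":255}]' 30; python3 -m inch '[{"tx":0,"ty":0,"tz":0,"wx":0,"wy":0,"wz":0,"fingers":255},{"tx":0,"ty":0,"tz":-25,"wx":0,"wy":0,"wz":0,"fingers":255},{"tx":0,"ty":0,"tz":-60,"wx":0,"wy":0,"wz":0,"fingers":255},{"tx":0,"ty":0,"tz":-100,"wx":0,"wy":0,"wz":0,"fingers":255},{"tx":0,"ty":0,"tz":-115,"wx":0,"wy":0,"wz":0,"fingers":255},{"tx":0,"ty":0,"tz":-115,"wx":0,"wy":0,"wz":0,"fingers":255}]' 30
python3 - <<'E'
from h import *
p=rk(-45,-20);go(*p,100,1.431)
E
```

```text
time: 22.15
tcp_pos: [537.5, -293.5, 35.7]
eef_rot: [3.14, -0.001, 0.504]
ft_force: [-1.2, 1.9, 5.5]
finger_gap: 59.9
grasp_force: 30.0
time: 22.75
tcp_pos: [538.3, -294.6, 152.6]
eef_rot: [3.136, -0.002, 0.504]
ft_force: [0.2, 0.1, -2.3]
finger_gap: 59.8
grasp_force: 30.0
t [  99.1 -250.6   51.4] w [ 0.006  0.001 -0.927] d 274.0
```

```bash
python3 -m inch '[{"tx":10,"ty":-30,"tz":0,"wx":0,"wy":0,"wz":-0.12,"fingers":255},{"tx":26,"ty":-66,"tz":0,"wx":0,"wy":0,"wz":-0.26,"fingers":255},{"tx":42,"ty":-106,"tz":0,"wx":0,"wy":0,"wz":-0.4,"fingers":255},{"tx":58,"ty":-146,"tz":0,"wx":0,"wy":0,"wz":-0.54,"fingers":255},{"tx":74,"ty":-186,"tz":0,"wx":0,"wy":0,"wz":-0.68,"fingers":255},{"tx":88,"ty":-220,"tz":0,"wx":0,"wy":0,"wz":-0.81,"fingers":255},{"tx":96,"ty":-242,"tz":5,"wx":0,"wy":0,"wz":-0.927,"fingers":255},{"tx":99,"ty":-250.5,"tz":20,"wx":0,"wy":0,"wz":-0.927,"fingers":255},{"tx":99,"ty":-250.5,"tz":40,"wx":0,"wy":0,"wz":-0.927,"fingers":255},{"tx":99,"ty":-250.5,"tz":52,"wx":0,"wy":0,"wz":-0.927,"fingers":255},{"tx":99,"ty":-250.5,"tz":52,"wx":0,"wy":0,"wz":-0.927,"fingers":255},{"tx":99,"ty":-250.5,"tz":52,"wx":0,"wy":0,"wz":-0.927,"fingers":255}]'
```

```text
time: 23.95
tcp_pos: [502.4, -26.4, 97.1]
eef_rot: [-3.14, -0.0, 1.43]
ft_force: [0.8, -0.8, -2.4]
finger_gap: 60.1
grasp_force: 30.0
```

```bash
python3 -m inch '[{"tx":0,"ty":3,"tz":15,"wx":0,"wy":0,"wz":0,"fingers":255},{"tx":0,"ty":3,"tz":30,"wx":0,"wy":0,"wz":0,"fingers":255},{"tx":0,"ty":3,"tz":42,"wx":0,"wy":0,"wz":0,"fingers":255},{"tx":0,"ty":3,"tz":49,"wx":0,"wy":0,"wz":0,"fingers":255},{"tx":0,"ty":3,"tz":52,"wx":0,"wy":0,"wz":0,"fingers":255},{"tx":0,"ty":3,"tz":53,"wx":0,"wy":0,"wz":0,"fingers":255},{"tx":0,"ty":3,"tz":53,"wx":0,"wy":0,"wz":0,"fingers":255},{"tx":0,"ty":3,"tz":53,"wx":0,"wy":0,"wz":0,"fingers":255}]'
```

```text
time: 24.75
tcp_pos: [505.4, -26.6, 45.7]
eef_rot: [-3.141, 0.0, 1.431]
ft_force: [-3.5, 0.0, 5.5]
finger_gap: 59.5
grasp_force: 30.0
```

```bash
python3 -m inch '[{"tx":0,"ty":0,"tz":0,"wx":0,"wy":0,"wz":0,"fingers":150},{"tx":0,"ty":0,"tz":0,"wx":0,"wy":0,"wz":0,"fingers":45},{"tx":0,"ty":0,"tz":0,"wx":0,"wy":0,"wz":0,"fingers":45},{"tx":0,"ty":0,"tz":0,"wx":0,"wy":0,"wz":0,"fingers":45},{"tx":0,"ty":0,"tz":-20,"wx":0,"wy":0,"wz":0,"fingers":45},{"tx":0,"ty":0,"tz":-55,"wx":0,"wy":0,"wz":0,"fingers":45},{"tx":0,"ty":0,"tz":-95,"wx":0,"wy":0,"wz":0,"fingers":45},{"tx":-30,"ty":0,"tz":-110,"wx":0,"wy":0,"wz":0,"fingers":45},{"tx":-75,"ty":-3,"tz":-110,"wx":0,"wy":0,"wz":0,"fingers":45},{"tx":-120,"ty":-6,"tz":-110,"wx":0,"wy":0,"wz":0,"fingers":45},{"tx":-160,"ty":-10,"tz":-110,"wx":0,"wy":0,"wz":0,"fingers":45},{"tx":-160,"ty":-10,"tz":-110,"wx":0,"wy":0,"wz":0,"fingers":45}]';python3 - <<'E'
from h import *
g=snap('scene','s2');a=load('s0');w=snap('wrist','w7')
for u,v in((176,328),(217,306)):print(np.abs(g['pixels'][v-16:v+16,u-18:u+18].astype(int)-a['pixels'][v-16:v+16,u-18:u+18]).mean())
go(436,-383,100,1.431)
E
```

```text
time: 25.95
tcp_pos: [472.9, -188.2, 154.9]
eef_rot: [3.141, 0.002, 1.426]
ft_force: [-0.5, 1.1, -0.1]
finger_gap: 76.9
grasp_force: 0.0
0.9276620370370371
0.6310763888888888
t [-202.1   -8.6   54.5] w [-0.    -0.001 -0.003] d 209.0
```

A hasn't moved, so I go for it.

```bash
python3 -m inch '[{"tx":-40,"ty":-2,"tz":0,"wx":0,"wy":0,"wz":0,"fingers":45},{"tx":-85,"ty":-4,"tz":0,"wx":0,"wy":0,"wz":0,"fingers":45},{"tx":-130,"ty":-6,"tz":0,"wx":0,"wy":0,"wz":0,"fingers":45},{"tx":-175,"ty":-8,"tz":0,"wx":0,"wy":0,"wz":0,"fingers":45},{"tx":-198,"ty":-9,"tz":10,"wx":0,"wy":0,"wz":0,"fingers":45},{"tx":-200,"ty":-9,"tz":35,"wx":0,"wy":0,"wz":0,"fingers":45},{"tx":-200,"ty":-9,"tz":55,"wx":0,"wy":0,"wz":0,"fingers":45},{"tx":-200,"ty":-9,"tz":55,"wx":0,"wy":0,"wz":0,"fingers":45},{"tx":-200,"ty":-9,"tz":55,"wx":0,"wy":0,"wz":0,"fingers":45}]'
```

```text
time: 26.95
tcp_pos: [437.4, -379.1, 99.7]
eef_rot: [-3.141, -0.001, 1.433]
ft_force: [0.7, 0.6, 0.3]
finger_gap: 76.5
grasp_force: 0.0
```

```bash
python3 -m inch '[{"tx":-4,"ty":-1,"tz":20,"wx":0,"wy":0,"wz":0,"fingers":45},{"tx":-4,"ty":-1,"tz":40,"wx":0,"wy":0,"wz":0,"fingers":45},{"tx":-4,"ty":-1,"tz":55,"wx":0,"wy":0,"wz":0,"fingers":45},{"tx":-4,"ty":-1,"tz":65,"wx":0,"wy":0,"wz":0,"fingers":45},{"tx":-4,"ty":-1,"tz":65,"wx":0,"wy":0,"wz":0,"fingers":100},{"tx":-4,"ty":-1,"tz":65,"wx":0,"wy":0,"wz":0,"fingers":255},{"tx":-4,"ty":-1,"tz":65,"wx":0,"wy":0,"wz":0,"fingers":255},{"tx":-4,"ty":-1,"tz":65,"wx":0,"wy":0,"wz":0,"fingers":255},{"tx":-4,"ty":-1,"tz":65,"wx":0,"wy":0,"wz":0,"fingers":255}]' 30; python3 -m inch '[{"tx":0,"ty":0,"tz":0,"wx":0,"wy":0,"wz":0,"fingers":255},{"tx":0,"ty":0,"tz":-25,"wx":0,"wy":0,"wz":0,"fingers":255},{"tx":0,"ty":0,"tz":-60,"wx":0,"wy":0,"wz":0,"fingers":255},{"tx":0,"ty":0,"tz":-100,"wx":0,"wy":0,"wz":0,"fingers":255},{"tx":0,"ty":0,"tz":-115,"wx":0,"wy":0,"wz":0,"fingers":255},{"tx":0,"ty":0,"tz":-115,"wx":0,"wy":0,"wz":0,"fingers":255}]' 30
python3 - <<'E'
from h import *
p=rk(-45,-90);go(*p,100,1.431)
E
```

```text
time: 27.85
tcp_pos: [435.6, -384.6, 35.8]
eef_rot: [3.14, 0.001, 1.431]
ft_force: [-0.9, 1.7, 5.5]
finger_gap: 59.9
grasp_force: 30.0
time: 28.45
tcp_pos: [436.2, -385.7, 152.5]
eef_rot: [3.137, 0.004, 1.431]
ft_force: [-0.5, -0.3, -1.3]
finger_gap: 59.7
grasp_force: 30.0
t [294.4  17.3  51.4] w [ 0.004  0.004 -0.   ] d 299.0
```

```bash
python3 -m inch '[{"tx":30,"ty":2,"tz":0,"wx":0,"wy":0,"wz":0,"fingers":255},{"tx":75,"ty":5,"tz":0,"wx":0,"wy":0,"wz":0,"fingers":255},{"tx":120,"ty":8,"tz":0,"wx":0,"wy":0,"wz":0,"fingers":255},{"tx":165,"ty":11,"tz":0,"wx":0,"wy":0,"wz":0,"fingers":255},{"tx":210,"ty":14,"tz":0,"wx":0,"wy":0,"wz":0,"fingers":255},{"tx":250,"ty":17,"tz":0,"wx":0,"wy":0,"wz":0,"fingers":255},{"tx":280,"ty":19,"tz":5,"wx":0,"wy":0,"wz":0,"fingers":255},{"tx":290,"ty":19,"tz":20,"wx":0,"wy":0,"wz":0,"fingers":255},{"tx":291,"ty":19,"tz":40,"wx":0,"wy":0,"wz":0,"fingers":255},{"tx":291,"ty":19,"tz":52,"wx":0,"wy":0,"wz":0,"fingers":255},{"tx":291,"ty":19,"tz":52,"wx":0,"wy":0,"wz":0,"fingers":255},{"tx":291,"ty":19,"tz":52,"wx":0,"wy":0,"wz":0,"fingers":255}]'
```

```text
time: 29.65
tcp_pos: [494.1, -99.0, 97.2]
eef_rot: [-3.14, -0.0, 1.43]
ft_force: [-0.9, 0.6, -1.6]
finger_gap: 59.3
grasp_force: 30.0
```

```bash
python3 -m inch '[{"tx":0,"ty":1,"tz":15,"wx":0,"wy":0,"wz":0,"fingers":255},{"tx":0,"ty":1,"tz":30,"wx":0,"wy":0,"wz":0,"fingers":255},{"tx":0,"ty":1,"tz":42,"wx":0,"wy":0,"wz":0,"fingers":255},{"tx":0,"ty":1,"tz":49,"wx":0,"wy":0,"wz":0,"fingers":255},{"tx":0,"ty":1,"tz":52,"wx":0,"wy":0,"wz":0,"fingers":255},{"tx":0,"ty":1,"tz":53,"wx":0,"wy":0,"wz":0,"fingers":255},{"tx":0,"ty":1,"tz":53,"wx":0,"wy":0,"wz":0,"fingers":255},{"tx":0,"ty":1,"tz":53,"wx":0,"wy":0,"wz":0,"fingers":255}]';  python3 -m inch '[{"tx":0,"ty":0,"tz":0,"wx":0,"wy":0,"wz":0,"fingers":150},{"tx":0,"ty":0,"tz":0,"wx":0,"wy":0,"wz":0,"fingers":45},{"tx":0,"ty":0,"tz":0,"wx":0,"wy":0,"wz":0,"fingers":45},{"tx":0,"ty":0,"tz":0,"wx":0,"wy":0,"wz":0,"fingers":45},{"tx":0,"ty":0,"tz":-20,"wx":0,"wy":0,"wz":0,"fingers":45},{"tx":0,"ty":0,"tz":-55,"wx":0,"wy":0,"wz":0,"fingers":45},{"tx":0,"ty":0,"tz":-95,"wx":0,"wy":0,"wz":0,"fingers":45},{"tx":0,"ty":0,"tz":-135,"wx":0,"wy":0,"wz":0,"fingers":45},{"tx":0,"ty":0,"tz":-180,"wx":0,"wy":0,"wz":0,"fingers":45},{"tx":0,"ty":0,"tz":-220,"wx":0,"wy":0,"wz":0,"fingers":45},{"tx":0,"ty":0,"tz":-220,"wx":0,"wy":0,"wz":0,"fingers":45}]';python3 - <<'E'
from h import *
snap('wrist','w8')
go(620.5,146.5,194,1.431)
E
```

```text
time: 30.45
tcp_pos: [495.2, -99.0, 45.8]
eef_rot: [-3.141, 0.0, 1.431]
ft_force: [-4.1, 0.1, 5.3]
finger_gap: 59.7
grasp_force: 30.0
time: 31.55
tcp_pos: [498.5, -100.0, 271.0]
eef_rot: [3.13, 0.003, 1.431]
ft_force: [0.1, -0.7, -0.5]
finger_gap: 76.9
grasp_force: 0.0
t [260.9  87.3  73.9] w [ 0.007  0.002 -0.   ] d 285.0
```

View pics/w8.png

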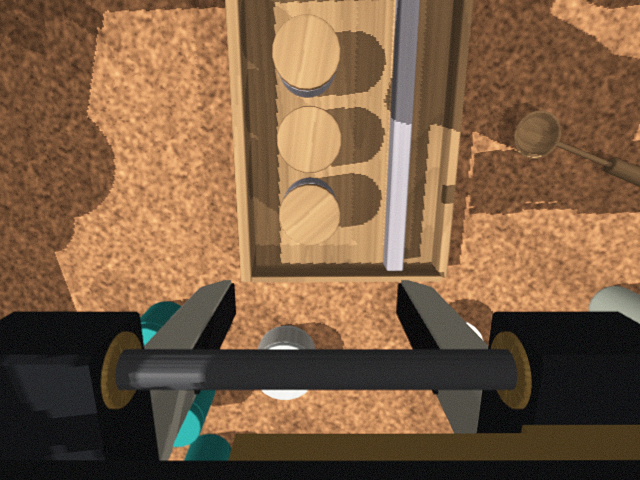

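Three canisters stand upright in a row, with lids at (306,52), (309,139) and (309,213), and the bar is open at x≈400. Next is the knob.

```bash
python3 -m inch '[{"tx":40,"ty":13,"tz":0,"wx":0,"wy":0,"wz":0,"fingers":0},{"tx":80,"ty":27,"tz":0,"wx":0,"wy":0,"wz":0,"fingers":0},{"tx":120,"ty":40,"tz":0,"wx":0,"wy":0,"wz":0,"fingers":0},{"tx":160,"ty":54,"tz":10,"wx":0,"wy":0,"wz":0,"fingers":0},{"tx":200,"ty":67,"tz":25,"wx":0,"wy":0,"wz":0,"fingers":0},{"tx":235,"ty":79,"tz":40,"wx":0,"wy":0,"wz":0,"fingers":0},{"tx":255,"ty":86,"tz":60,"wx":0,"wy":0,"wz":0,"fingers":0},{"tx":260,"ty":87,"tz":75,"wx":0,"wy":0,"wz":0,"fingers":0},{"tx":260,"ty":87,"tz":75,"wx":0,"wy":0,"wz":0,"fingers":0},{"tx":260,"ty":87,"tz":75,"wx":0,"wy":0,"wz":0,"fingers":0}]';python3 - <<'E'
from h import *
g=snap('wrist','w9');m=(g['pixels'].max(2)<50).astype(np.uint8)[180:290,260:380]
k=max(cv2.findContours(m,0,1)[0],key=cv2.contourArea);c,r=cv2.minEnclosingCircle(k);c=np.array(c)+[260,180];q=plane(g,*c,100);print(c,r,q)
go(622,146.5,67,1.431)
E
```

```text
time: 32.6
tcp_pos: [617.2, 145.5, 188.9]
eef_rot: [-3.14, 0.001, 1.43]
ft_force: [-0.1, -0.0, 0.1]
finger_gap: 93.0
grasp_force: 0.0
[323.76741409 246.52722168] 23.373607635498047 [622.44384037 145.15550735]
t [  1.8   4.  123. ] w [ 0.     0.    -0.001] d 123.0
```

```bash
python3 -m inch '[{"tx":1,"ty":4,"tz":30,"wx":0,"wy":0,"wz":0,"fingers":0},{"tx":1,"ty":4,"tz":60,"wx":0,"wy":0,"wz":0,"fingers":0},{"tx":1,"ty":4,"tz":85,"wx":0,"wy":0,"wz":0,"fingers":0},{"tx":1,"ty":4,"tz":105,"wx":0,"wy":0,"wz":0,"fingers":0},{"tx":1,"ty":4,"tz":118,"wx":0,"wy":0,"wz":0,"fingers":0},{"tx":1,"ty":4,"tz":121,"wx":0,"wy":0,"wz":0,"fingers":0},{"tx":1,"ty":4,"tz":121,"wx":0,"wy":0,"wz":0,"fingers":100},{"tx":1,"ty":4,"tz":121,"wx":0,"wy":0,"wz":0,"fingers":255},{"tx":1,"ty":4,"tz":121,"wx":0,"wy":0,"wz":0,"fingers":255},{"tx":1,"ty":4,"tz":121,"wx":0,"wy":0,"wz":0,"fingers":255},{"tx":1,"ty":4,"tz":121,"wx":0,"wy":0,"wz":0,"fingers":255},{"tx":1,"ty":4,"tz":121,"wx":0,"wy":0,"wz":0,"fingers":255}]' 40;python3 -m inch '[{"tx":0,"ty":0,"tz":0,"wx":0,"wy":0,"wz":0,"fingers":255},{"tx":0,"ty":0,"tz":0,"wx":0,"wy":0,"wz":0,"fingers":255},{"tx":0,"ty":0,"tz":0,"wx":0,"wy":0,"wz":0,"fingers":255}]' 40
```

```text
time: 33.85
tcp_pos: [622.1, 147.0, 68.9]
eef_rot: [3.141, -0.0, 1.431]
ft_force: [0.9, -0.8, -0.1]
finger_gap: 49.9
grasp_force: 0.0
time: 34.15
tcp_pos: [622.1, 146.9, 68.6]
eef_rot: [3.142, -0.0, 1.431]
ft_force: [1.1, 0.5, -0.0]
finger_gap: 31.6
grasp_force: 40.0
```

```bash
python3 -m inch '[{"tx":0,"ty":0,"tz":-5,"wx":0,"wy":0,"wz":0,"fingers":255},{"tx":0,"ty":0,"tz":-10,"wx":0,"wy":0,"wz":0,"fingers":255},{"tx":0,"ty":0,"tz":-14,"wx":0,"wy":0,"wz":0,"fingers":255},{"tx":0,"ty":0,"tz":-16,"wx":0,"wy":0,"wz":0,"fingers":255},{"tx":0,"ty":0,"tz":-16.5,"wx":0,"wy":0,"wz":0,"fingers":255},{"tx":0,"ty":0,"tz":-16.5,"wx":0,"wy":0,"wz":0,"fingers":255}]' 40; python3 -m inch '[{"tx":0,"ty":-4,"tz":0,"wx":0,"wy":0,"wz":0,"fingers":255},{"tx":0,"ty":-9,"tz":0,"wx":0,"wy":0,"wz":0,"fingers":255},{"tx":0,"ty":-14,"tz":0,"wx":0,"wy":0,"wz":0,"fingers":255},{"tx":0,"ty":-19,"tz":0,"wx":0,"wy":0,"wz":0,"fingers":255},{"tx":0,"ty":-24,"tz":0,"wx":0,"wy":0,"wz":0,"fingers":255},{"tx":0,"ty":-29,"tz":0,"wx":0,"wy":0,"wz":0,"fingers":255},{"tx":0,"ty":-34,"tz":0,"wx":0,"wy":0,"wz":0,"fingers":255},{"tx":0,"ty":-39,"tz":0,"wx":0,"wy":0,"wz":0,"fingers":255},{"tx":0,"ty":-43,"tz":0,"wx":0,"wy":0,"wz":0,"fingers":255},{"tx":0,"ty":-46,"tz":0,"wx":0,"wy":0,"wz":0,"fingers":255},{"tx":0,"ty":-48,"tz":0,"wx":0,"wy":0,"wz":0,"fingers":255},{"tx":0,"ty":-50,"tz":0,"wx":0,"wy":0,"wz":0,"fingers":255}]' 40
```

```text
time: 34.75
tcp_pos: [621.5, 147.0, 84.9]
eef_rot: [-3.141, 0.0, 1.431]
ft_force: [1.2, 0.9, -8.1]
finger_gap: 31.2
grasp_force: 40.0
time: 35.95
tcp_pos: [572.4, 153.9, 85.2]
eef_rot: [3.142, 0.0, 1.431]
ft_force: [0.4, 0.5, -8.1]
finger_gap: 31.4
grasp_force: 40.0
```

```bash
python3 -m inch '[{"tx":0,"ty":-2,"tz":0,"wx":0,"wy":0,"wz":0,"fingers":255},{"tx":0,"ty":-4.5,"tz":0,"wx":0,"wy":0,"wz":0,"fingers":255},{"tx":0,"ty":-7,"tz":0,"wx":0,"wy":0,"wz":0,"fingers":255},{"tx":0,"ty":-10,"tz":0,"wx":0,"wy":0,"wz":0,"fingers":255},{"tx":0,"ty":-13,"tz":0,"wx":0,"wy":0,"wz":0,"fingers":255},{"tx":0,"ty":-16,"tz":0,"wx":0,"wy":0,"wz":0,"fingers":255},{"tx":0,"ty":-19,"tz":0,"wx":0,"wy":0,"wz":0,"fingers":255},{"tx":0,"ty":-22,"tz":0,"wx":0,"wy":0,"wz":0,"fingers":255},{"tx":0,"ty":-25,"tz":0,"wx":0,"wy":0,"wz":0,"fingers":255},{"tx":0,"ty":-27.5,"tz":0,"wx":0,"wy":0,"wz":0,"fingers":255},{"tx":0,"ty":-29,"tz":0,"wx":0,"wy":0,"wz":0,"fingers":255},{"tx":0,"ty":-29,"tz":0,"wx":0,"wy":0,"wz":0,"fingers":255}]' 40;  python3 -m inch '[{"tx":0,"ty":0,"tz":4,"wx":0,"wy":0,"wz":0,"fingers":255},{"tx":0,"ty":0,"tz":9,"wx":0,"wy":0,"wz":0,"fingers":255},{"tx":0,"ty":0,"tz":13,"wx":0,"wy":0,"wz":0,"fingers":255},{"tx":0,"ty":0,"tz":16,"wx":0,"wy":0,"wz":0,"fingers":255},{"tx":0,"ty":0,"tz":16,"wx":0,"wy":0,"wz":0,"fingers":255},{"tx":0,"ty":0,"tz":16,"wx":0,"wy":0,"wz":0,"fingers":255}]' 40
```

```text
time: 37.15
tcp_pos: [545.3, 157.7, 85.9]
eef_rot: [3.138, -0.0, 1.431]
ft_force: [6.2, -0.9, -10.2]
finger_gap: 31.2
grasp_force: 40.0
time: 37.75
tcp_pos: [545.2, 157.7, 69.7]
eef_rot: [3.139, -0.0, 1.431]
ft_force: [6.3, -1.8, -7.0]
finger_gap: 31.2
grasp_force: 40.0
```

```bash
python3 -m inch '[{"tx":0,"ty":0,"tz":1,"wx":0,"wy":0,"wz":0,"fingers":255},{"tx":0,"ty":0,"tz":1,"wx":0,"wy":0,"wz":0,"fingers":100},{"tx":0,"ty":0,"tz":1,"wx":0,"wy":0,"wz":0,"fingers":0},{"tx":0,"ty":0,"tz":1,"wx":0,"wy":0,"wz":0,"fingers":0},{"tx":0,"ty":0,"tz":1,"wx":0,"wy":0,"wz":0,"fingers":0},{"tx":0,"ty":0,"tz":-20,"wx":0,"wy":0,"wz":0,"fingers":0},{"tx":0,"ty":0,"tz":-55,"wx":0,"wy":0,"wz":0,"fingers":0},{"tx":0,"ty":0,"tz":-90,"wx":0,"wy":0,"wz":0,"fingers":0},{"tx":0,"ty":0,"tz":-123,"wx":0,"wy":0,"wz":0,"fingers":0},{"tx":0,"ty":0,"tz":-123,"wx":0,"wy":0,"wz":0,"fingers":0},{"tx":0,"ty":0,"tz":-123,"wx":0,"wy":0,"wz":0,"fingers":0}]' 40;python3 - <<'E'
from h import *
g=snap('wrist','w10');m=(g['pixels'].max(2)<50).astype(np.uint8)[180:290,260:380]
k=max(cv2.findContours(m,0,1)[0],key=cv2.contourArea);c,r=cv2.minEnclosingCircle(k);c=np.array(c)+[260,180];print(c,r,plane(g,*c,100),plane(g,*c,112))
E
python3 -m inch '[{"tx":-30,"ty":-10,"tz":-20,"wx":0,"wy":0,"wz":0,"fingers":0},{"tx":-70,"ty":-20,"tz":-50,"wx":0,"wy":0,"wz":0,"fingers":0},{"tx":-110,"ty":-30,"tz":-70,"wx":0,"wy":0,"wz":0,"fingers":0},{"tx":-155,"ty":-40,"tz":-85,"wx":0,"wy":0,"wz":0,"fingers":0},{"tx":-200,"ty":-45,"tz":-95,"wx":0,"wy":0,"wz":0,"fingers":0},{"tx":-245,"ty":-45,"tz":-100,"wx":0,"wy":0,"wz":0,"fingers":0},{"tx":-270,"ty":-45,"tz":-100,"wx":0,"wy":0,"wz":0,"fingers":0},{"tx":-270,"ty":-45,"tz":-100,"wx":0,"wy":0,"wz":0,"fingers":0}]'; python3 - <<'E'
from h import *
snap('wrist','w11')
E
```

```text
time: 38.85
tcp_pos: [543.9, 158.1, 192.9]
eef_rot: [3.14, -0.0, 1.431]
ft_force: [0.4, 0.0, -1.3]
finger_gap: 92.5
grasp_force: 0.0
[317.         247.82142639] 23.16942596435547 [544.57141466 156.36837636] [544.99668328 159.77007893]
time: 39.7
tcp_pos: [460.4, -105.8, 290.5]
eef_rot: [-3.138, -0.0, 1.426]
ft_force: [0.1, 0.5, -0.9]
finger_gap: 93.3
grasp_force: 0.0
```

View pics/w11.png

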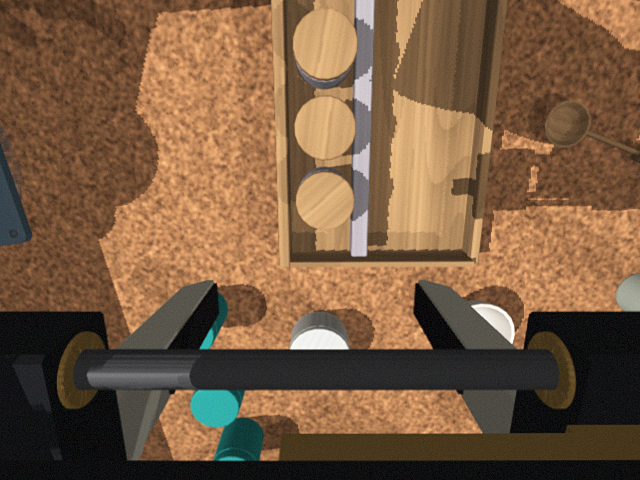

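The three canisters stand upright between the fence and the bar, with lids at (325,45), (325,128) and (325,200), and the bar is against them. I check the pin height by comparing the knob's position in the fixed cameras with the start.

```bash
python3 - <<'E'
from h import *
for n,o,(u,v) in(('side','d0',(265,264)),('scene','s0',(390,215))):
    g=snap(n,'f_'+n);a=load(o)
    for q in(a,g):
        m=(q['pixels'][v-22:v+16,u-18:u+18].max(2)<45).astype(np.uint8)
        k=max(cv2.findContours(m,0,1)[0],key=cv2.contourArea);print(n,cv2.boundingRect(k),cv2.contourArea(k),np.round(cv2.minEnclosingCircle(k)[0],1))
    print('12mm up =',proj(a,[544,155,112])-proj(a,[544,155,100]),'3mm x',proj(a,[547,155,100])-proj(a,[544,155,100]))
a=cv2.imread('pics/f_scene.png');cv2.imwrite('pics/fs.png',cv2.resize(a[150:410,90:520],None,fx=1.8,fy=1.8))
E
```

```text
side (13, 16, 10, 13) 96.0 [18. 22.]
side (12, 15, 12, 14) 116.5 [17.3 21.1]
12mm up = [-0.2968106  -3.98525185] 3mm x [-0.95211193 -0.45000583]
scene (12, 23, 1, 1) 0.0 [12. 23.]
scene (13, 18, 1, 1) 0.0 [13. 18.]
12mm up = [ 0.44634474 -3.69187553] 3mm x [0.97304816 0.6237012 ]
```

View pics/fs.png

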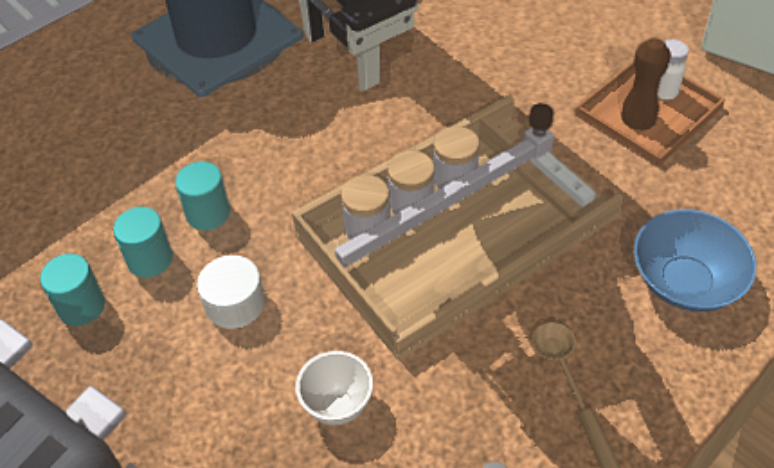

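The pin is home: the knob is within about 2 mm of its starting position in the side view, where an undropped pin would shift it 4 px. The mill stands by the salt jar, all three canisters are upright, and the bowl and tin are in place.

```bash
python3 -c "
from cell import *
print(close_job())"
```

```text
the job is handed in; nothing more can be done
None
```

The job is handed in: the pepper mill stands on the tray beside the salt jar, and all three canisters found stand upright in the rack with the bar pinned at its first hole. `close_job()` gave no verdict; the pin being home rests on my grip-height and side-camera checks.

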